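# Put the stacked press tooling away

### The arm

A 6-joint arm with a two-finger parallel gripper is mounted at the origin on a cart in front of the work surface, level with it; the furniture and walls round the work are solid. World frame = base frame: x ahead of the robot, y to its left, z up, the work surface at z = 0. Lengths are in m, angles in rad, forces in N, time in s.
With the tool pointing down it reaches from about 0.3 to 0.875 m from the base axis. Payload 6.4 kg.
Tool frame: the origin (TCP) lies on the centre line of the jaws, within the pads' length; the fingertips stand 22 mm ahead of it and the grasp point (between the pads) lies 3 mm ahead of it; z points along the fingers, y is the line along which they close (so a half turn about z gives the same grasp; the last joint's range is limited). The gripper opens to 88 mm and grips with 3 to 60 N. Pads are 18 mm wide; open, the fingers measure 123 mm over their backs; the gripper's body (75 mm by 187 mm) begins 45 mm behind the grasp point.
Start: joints at [-1.399, 0.181, 1.607, -0, 1.354, -0.206], TCP at [0.212, -0.534, 0.261] pointing down, gripper open.
Joint ranges: [-2.99, 2.99], [-0.89, 2.07], [0.3, 2.58], [-1.14, 4.28], [0, 2.63], [-3.12, 3.12]. Speed limits (rad/s): [2.57, 2.57, 3.01, 3.14, 3.14, 3.14].

### API

Orientations are given as a rotation vector (axis times angle).
In Python, from rig import r gives the robot as it stands.
- The arm moves only by the shell command python3 -m pendant 'ROWS' [FORCE]. ROWS is JSON, a list of rows, each an object with "offset": the shift along the world's x, y, z in mm, a list of three; "dr": the turn, a rotation vector about the world's x, y, z in degrees, a list of three; "hand": the finger opening in mm, from 0 to 88.1. In form: [{"offset": [tx, ty, tz], "dr": [wx, wy, wz], "hand": hand}, ...]. A call has 1 to 5 rows; each row shifts and turns the commanded pose from where the row before left it; what a row does not reach is not made up. A row lasts 1/12 s, in which the tool goes at most 41.7 mm and 7.16 degrees, less where a joint would pass 70% of its speed; a pose out of reach is approached as far as the arm can. A call is refused whole if a number of a shift passes 41.7 or a number of a turn 7.16, either way. A call with a gripper value outside its range is refused whole. The fingers move at their own pace and stop on an object; FORCE is the grip in N (left out, the last holds). Time passes only in rows, so rows that do not move let the fingers close. It gives the time, the measured TCP pose, the force, the opening and the grip force at its end, in the units of the state.
- r.state(): the state, without advancing time (a new reading comes with each control period).
- r.camera(name): name is "scene" or "top"; returns a dict with "img" (480x640x3 uint8, red, green, blue), "camera_matrix" (3x3 intrinsics, pixels), "D" ([k1, k2, p1, p2, k3] as OpenCV has them; the pictures are not rectified), "extrinsics" (4x4, takes a point from world to camera coordinates). Camera axes: x right, y up, looking along -z (the intrinsics and any distortion apply to the point x, -y, -z); pixel columns grow to the right and rows downward; lengths in m; the calibration is good to about 2 mm. A picture is of the moment at which its call begins. There is no depth.
- r.close_job(): hands the job in; it is judged then, once.
The state is a dict: "time_s": time; "joint_positions": joint angles; "joint_vel": joint speeds; "joint_torque": joint torques, N m; "ee_pos": TCP position; "eef_rot": TCP orientation; "ft_force": force on the tool from outside, world axes, zero at the start; "moment": the same for the moment, N m; "opening": finger opening in m; "grip_force": force on a finger pad.
Only numpy, scipy, OpenCV 4.12 (cv2) and the standard library are available. Lean on these libraries where they do the work, as an engineer would, in place of code of your own. Each camera call takes 0.05 s, during which the arm holds its last target. There are 200 camera calls.

### The job

The tooling from the bearing press stands in one pile. Take the pile apart from the top down, one piece at a time, and set each on its own place before taking the next: the plug upright in the small round nest, the disc flat in the large round nest, the guide plate fully down over the two pins of the grey stand, and the aluminium block flat inside the oblong tray. Leave the roll of tape and the orange screwdriver where they are.

Things in the scene. Friction and masses are not known exactly. Their poses are not given: they have to be found in the camera images.
- press_plug: Bright steel plug, loose, on top of the pile at the start: round foot 26 mm diameter and 7 mm high, above it (from 10 mm up) a round shank 20 mm diameter, 45 mm high in all, about 0.1 kg. Origin: centre of its underside; z up along its axis.
- press_disc: Plain bright steel disc, loose, second in the pile: 44 mm diameter, 20 mm high, about 0.2 kg. Origin: centre of its underside; z up.
- guide_plate: Dark steel oblong plate, loose, third in the pile: 124 mm (its x) by 48 mm (its y) by 16 mm high, about 0.45 kg, with two vertical through holes 13 mm in diameter on its long centre line, at x = -48 and +48 mm; either way round is the same. Origin: centre of its underside; z up.
- bolster_block: Aluminium oblong block, loose, bottom of the pile, lying on the bench: 150 mm (its x) by 60 mm (its y) by 30 mm high, about 0.6 kg. Origin: centre of its underside; z up.
- plug_nest: Small round wooden nest, fixed: place of the plug. Outer diameter 56 mm, inner 46 mm, floor 4 mm and rim 12 mm above the bench. Origin: centre of its underside, at bench height; z up.
- disc_nest: Large round wooden nest, fixed: place of the disc. Outer diameter 76 mm, inner 66 mm, floor 4 mm and rim 12 mm above the bench. Origin: centre of its underside, at bench height; z up.
- pin_stand: Grey stand, fixed: place of the guide plate. 132 mm (its x) by 40 mm (its y) by 18 mm high; two upright steel pins, 10 mm diameter, at x = -48 and +48 mm on its long centre line, 24 mm above its top; the last 7 mm taper to a 4 mm tip. The plate is seated when it lies flat on the stand's top. Origin: centre of its underside, at bench height; z up.
- block_tray: Oblong shallow wooden tray, fixed: place of the block. Outside 176 mm (its x) by 86 mm (its y), inside 170 by 80 mm, floor 3 mm and rim 10 mm above the bench. Origin: centre of its underside, at bench height; z up.
- tape_roll: Bystander: black roll of tape lying flat, 62 mm diameter, 19 mm high, loose. Origin: centre of its underside. To be left alone.
- orange_driver: Bystander: screwdriver with an orange handle, 151 mm long (its y), 15 mm thick, loose, lying on the bench. Origin: centre of its underside. To be left alone.
There are look-alikes about, which are no part of the job. Leave any brown or yellow look-alike of the press_plug alone.

How it is judged:
By the outcome, as a careful person would: the job done as asked, in the order asked, and still so for the second after the job is handed in, with the robot touching nothing.
It also fails if it takes over 128 s, if anything falls off the work surface, if the arm or the gripper's body presses on something with over 40 N, if the wrist force passes 120 N, or if a joint passes its speed limit or range.

## Working session

There is one attempt and no reset: what is moved stays moved. The work goes in short steps, Python scripts to look and compute and a shell command to move; the robot and the scene stay as the last step left them, time stands still between calls to the robot, and variables do not carry over. Pictures are saved under pics/ and viewed, at most 14 in all, crops included, and the job is handed in when it is done.

```bash
ls; mkdir -p pics
cat > h.py <<'E'
import numpy as np, cv2
from rig import r
def get(n):
    c=r.camera(n); c['img']=np.array(c['img']); return c
def save(c,p,box=None,s=1):
    im=c['img'][:,:,::-1]
    if box: im=im[box[1]:box[3],box[0]:box[2]]
    cv2.imwrite(p,cv2.resize(im,None,fx=s,fy=s,interpolation=cv2.INTER_CUBIC))
F=np.diag([1,-1,-1.])
def ray(c,uv):
    K=np.array(c['camera_matrix'],float);D=np.array(c['D'],float);T=np.array(c['extrinsics'])
    n=cv2.undistortPoints(np.array(uv,float).reshape(-1,1,2),K,D).reshape(-1,2)
    d=np.c_[n,np.ones(len(n))]@F@T[:3,:3]   # R^T F d
    return -T[:3,:3].T@T[:3,3],d
def onz(c,uv,z):
    o,d=ray(c,uv); return o+d*((z-o[2])/d[:,2])[:,None]
def proj(c,P):
    K=np.array(c['camera_matrix'],float);D=np.array(c['D'],float);T=np.array(c['extrinsics'])
    p=(np.array(P,float).reshape(-1,3)@T[:3,:3].T+T[:3,3])@F
    return cv2.projectPoints(p,np.zeros(3),np.zeros(3),K,D)[0].reshape(-1,2)
def tri(c1,u1,c2,u2):
    o1,d1=ray(c1,u1);o2,d2=ray(c2,u2);d1=d1[0];d2=d2[0]
    s=np.linalg.lstsq(np.c_[d1,-d2],o2-o1,rcond=None)[0]
    a=o1+d1*s[0];b=o2+d2*s[1];return (a+b)/2,np.linalg.norm(a-b)
E
python3 - <<'E'
from h import *
for n in('scene','top'):
    c=get(n);save(c,f'pics/{n}0.png');np.save(f'/tmp/{n}.npy',c,allow_pickle=True)
    T=np.array(c['extrinsics']);print(n,-T[:3,:3].T@T[:3,3],T[2,:3],c['D'])
print(r.state())
E
```

```text
pics
scene [0.18898751 0.61858063 0.83081932] [-0.32301887  0.64491551  0.69263467] [-0.02185446  0.          0.          0.          0.        ]
top [ 0.41935542 -0.08747028  1.40030624] [-0.10701863 -0.0016175   0.9942557 ] [-0.03320454  0.          0.          0.          0.        ]
{'time_s': 0.1, 'joint_positions': array([-1.39928643e+00,  1.81435443e-01,  1.60789781e+00,  1.32417808e-05,
        1.35381515e+00, -2.06297557e-01]), 'joint_vel': array([ 0.00144654, -0.00122082, -0.00227966,  0.00063707,  0.0009404 ,
       -0.00071165]), 'joint_torque': array([ 5.36321859e-04, -4.34815049e+01, -3.42694402e+01,  7.04189669e-02,
        3.39869026e-02, -2.97784982e-05]), 'ee_pos': array([ 0.21205104, -0.53398939,  0.25992275]), 'eef_rot': array([-3.08417909e+00, -5.89638825e-01, -6.27791806e-05]), 'ft_force': array([-0.13379343,  0.86202189,  0.12812552]), 'moment': array([-0.01679009,  0.01533926,  0.0109011 ]), 'grip_force': 0.0, 'opening': 0.08802871560309251}
```

View pics/scene0.png

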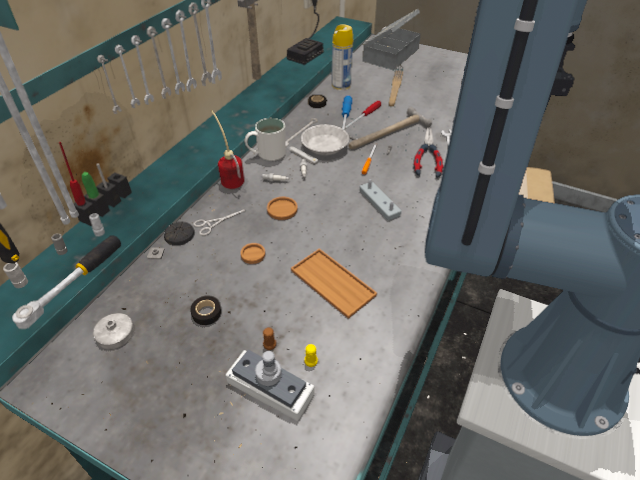

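View pics/top0.png

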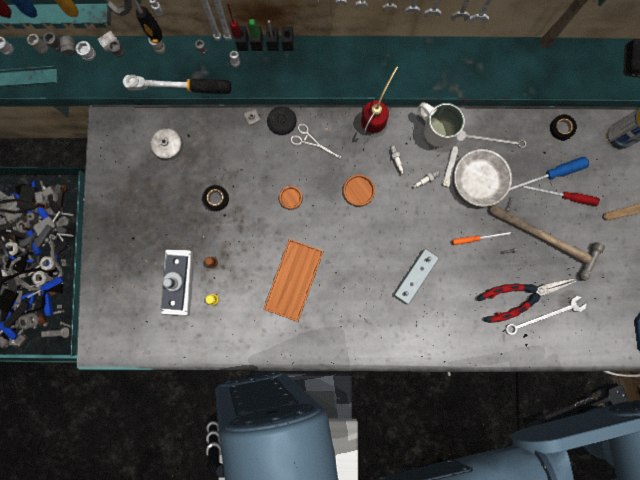

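Scene view: the pile is at (268,375), the small nest at (253,254), the large nest at (282,208), the tray at (333,283) and the stand at (380,200). In the top view they are at (175,282), (290,197), (358,190), (293,280) and (415,277).

Candidates for the plug, by top-view pixel:
- steel plug on the pile (173,282)
- brown look-alike (210,262)
- yellow look-alike (211,299)

I choose the bright steel one on the pile and check it in a close crop.

Run:
```python
from h import *
S=np.load('/tmp/scene.npy',allow_pickle=True).item();T=np.load('/tmp/top.npy',allow_pickle=True).item()
print(T['camera_matrix'][0],S['camera_matrix'][0])
def crop(c,b,s): 
    return cv2.resize(c['img'][b[1]:b[3],b[0]:b[2],::-1],(400,300),interpolation=cv2.INTER_CUBIC)
a=np.hstack([crop(S,(220,330,320,405+0),4),crop(T,(125,245,225,320),4)])
b=np.hstack([crop(S,(330,160,430,235),4),crop(T,(365,240,465,315),4)])
cv2.imwrite('pics/crops.png',np.vstack([a,b]))
# wood masks
for n,c in(('S',S),('T',T)):
    hsv=cv2.cvtColor(c['img'],cv2.COLOR_RGB2HSV)
    m=cv2.inRange(hsv,(5,110,90),(18,255,255))
    N,l,st,ce=cv2.connectedComponentsWithStats(m)
    for i in range(1,N):
        if st[i,4]>60: 
            cn=cv2.findContours((l==i).astype(np.uint8),0,1)[0][0]
            print(n,st[i],ce[i].round(1),cv2.minAreaRect(cn), onz(c,[ce[i]],0.01).round(4))
```

```text
[592.15731417   0.         326.52011618] [499.45956111   0.         321.04686376]
S [ 84 105   8  15  70] [ 87.6 111.7] ((87.5, 112.0), (7.0, 14.0), 0.0) [[ 1.4553 -0.2746  0.01  ]]
S [ 67 133  43  44 580] [ 91.  155.1] ((88.0, 154.5), (42.0, 43.0), 0.0) [[ 1.2728 -0.1089  0.01  ]]
S [ 60 158  12  29 145] [ 65.5 173.2] ((64.75, 172.25001525878906), (27.511816024780273, 7.589466571807861), 71.56504821777344) [[ 1.2729 -0.0172  0.01  ]]
S [362 158   9  17  88] [366.  165.9] ((365.8999938964844, 165.8000030517578), (5.375871658325195, 17.39252471923828), 18.43494987487793) [[ 0.5689 -0.4105  0.01  ]]
S [267 197  30  23 553] [281.7 207.9] ((281.5, 208.0), (22.0, 29.0), 90.0) [[ 0.6871 -0.1588  0.01  ]]
S [241 243  24  21 406] [252.5 253. ] ((252.5, 253.0), (20.0, 23.0), 90.0) [[0.6693 0.0027 0.01  ]]
S [ 291  249   86   69 2741] [333.6 282.6] ((333.4496154785156, 281.45819091796875), (82.52320861816406, 37.626651763916016), 39.68545150756836) [[ 0.4696 -0.0026  0.01  ]]
S [263 328  10  10  75] [267.8 332. ] ((267.5, 332.5), (9.0, 9.0), 90.0) [[0.5298 0.1672 0.01  ]]
T [343 175  32  31 775] [358.6 190. ] ((358.5, 190.0), (30.0, 31.0), 90.0) [[ 0.6886 -0.1612  0.01  ]]
T [279 186  23  23 425] [290.2 197.1] ((290.0, 197.0), (22.0, 22.0), 90.0) [[0.671  0.0015 0.01  ]]
T [452 235  29  10 165] [465.6 239.6] ((466.0135192871094, 239.5811004638672), (6.082762718200684, 28.112226486206055), 80.53767395019531) [[ 0.5702 -0.4142  0.01  ]]
T [ 264  239   59   82 2758] [293.1 279.8] ((292.9927062988281, 279.7700500488281), (36.90824890136719, 75.09803009033203), 19.983104705810547) [[ 0.4745 -0.007   0.01  ]]
```

View pics/crops.png

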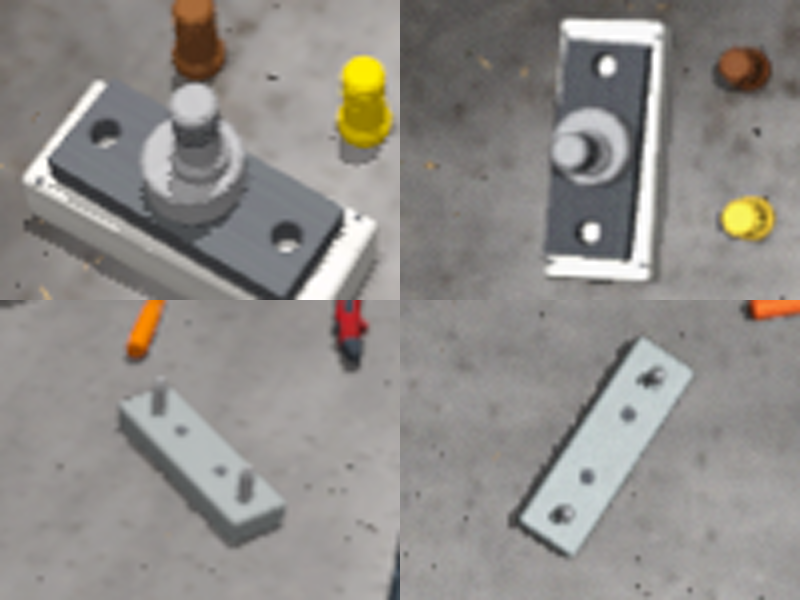

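Crop check: the plug on the pile is bright steel, with its top at scene ≈(268.6,354) and top ≈(168,282). The brown and yellow ones stand apart on the bench. The stand pins show at scene ≈(360,180) and (381,203). Next I measure properly.

Run:
```python
from h import *
S=np.load('/tmp/scene.npy',allow_pickle=True).item();T=np.load('/tmp/top.npy',allow_pickle=True).item()
cs=lambda u,v,b:[(u+.5)/4-.5+b[0],(v+.5)/4-.5+b[1]]
SP=(220,330);TP=(125,245);SS=(330,160);TS=(365,240)
for n,a,b in [('plugtop',cs(195,97,SP),cs(572,150,(TP[0]-100,TP[1]))),
 ('holeA',cs(105,131,SP),cs(607,66,(TP[0]-100,TP[1]))),('holeB',cs(288,235,SP),cs(592,232,(TP[0]-100,TP[1]))),
 ('disctop',cs(192,160,SP),cs(591,147,(TP[0]-100,TP[1]))),
 ('cornA',cs(105,82,SP),cs(662,25,(TP[0]-100,TP[1]))),('cornB',cs(372,222,SP),cs(652,272,(TP[0]-100,TP[1]))),
 ('cornC',cs(27,178,SP),cs(562,22,(TP[0]-100,TP[1]))),
 ('shole1',cs(181,130,SS),cs(628,114,(TS[0]-100,TS[1]))),('shole2',cs(220,170,SS),cs(587,177,(TS[0]-100,TS[1]))),
 ('pin1',cs(159,80,SS),cs(658,74,(TS[0]-100,TS[1]))),('pin2',cs(245,173,SS),cs(568,512-300,(TS[0]-100,TS[1])))]:
    p,e=tri(S,[a],T,[b]);print(n,p.round(4),'gap',round(e*1e3,1))
# nests heights/tray by rim: centres across views
for n,a,b in [('plug_nest',[252.5,253],[290.2,197.1]),('disc_nest',[281.7,207.9],[358.6,190]),('tray',[333.6,282.6],[293.1,279.8])]:
    p,e=tri(S,[a],T,[b]);print(n,p.round(4),'gap',round(e*1e3,1))
def rect(c,m,z,x0,y0,x1,y1):
    k=np.zeros_like(m);k[y0:y1,x0:x1]=m[y0:y1,x0:x1]
    cn=max(cv2.findContours(k,0,1)[0],key=cv2.contourArea)
    w=onz(c,cn.reshape(-1,2),z)[:,:2]
    q=cv2.minAreaRect((w*1e3).astype(np.float32)); return np.round(q[0],1),np.round(q[1],1),round(q[2],1)
ht=cv2.cvtColor(T['img'],cv2.COLOR_RGB2HSV);hs=cv2.cvtColor(S['img'],cv2.COLOR_RGB2HSV)
print('stand T',rect(T,cv2.inRange(T['img'],(140,150,150),(255,255,255)),.018,385,240,450,315), T['img'][277,412])
print('stand S',rect(S,cv2.inRange(S['img'],(140,150,150),(255,255,255)),.018,350,170,405,225), S['img'][195,372])
w=(5,110,60),(18,255,255)
for n,h,c,b in(('T',ht,T,(255,230,330,330)),('S',hs,S,(285,240,385,325))): print('tray',n,rect(c,cv2.inRange(h,*w),.010,*b))
k=cv2.inRange(ht,(0,0,190),(255,40,255)); print('block T',rect(T,k,.03,150,240,200,325))
k=cv2.inRange(T['img'],(40,45,50),(100,105,110)); print('plate T',rect(T,k,.046,163,253,190,312))
k=cv2.inRange(S['img'],(40,45,50),(110,115,120)); print('plate S',rect(S,k,.046,230,350,308,402))
k=cv2.inRange(T['img'],(140,140,140),(255,255,255))
```

```text
plugtop [0.4642 0.26   0.1132] gap 0.2
holeA [0.5154 0.2595 0.0471] gap 1.2
holeB [0.4201 0.2656 0.0452] gap 0.3
disctop [0.4679 0.2626 0.0645] gap 0.3
cornA [0.5384 0.2313 0.0304] gap 3.5
cornB [0.3967 0.235  0.0256] gap 1.0
cornC [0.5404 0.2892 0.0335] gap 2.0
shole1 [ 0.5017 -0.3075  0.02  ] gap 0.6
shole2 [ 0.4653 -0.283   0.02  ] gap 0.1
pin1 [ 0.5238 -0.3214  0.0422] gap 0.2
pin2 [ 0.445  -0.2695  0.0361] gap 0.7
plug_nest [0.6709 0.0015 0.0081] gap 1.0
disc_nest [ 0.689  -0.1616  0.0069] gap 0.4
tray [ 0.4734 -0.0072  0.0032] gap 2.8
stand T (array([ 437.3, -296.4]), array([ 83.5, 150.3]), 0.1) [199 208 210]
stand S (array([ 481.4, -302.7]), array([112.4, 195.6]), 19.9) [181 187 188]
tray T (array([475. ,  -7.1]), array([ 86.5, 175.7]), 70.4)
tray S (array([473.8,  -5.7]), array([ 90.1, 179.4]), 70.5)
block T (array([468.6, 262.6]), array([ 59.4, 148.7]), 87.1)
plate T (array([467.3, 265. ]), array([ 53.3, 120.2]), 85.8)
plate S (array([473.5, 286.5]), array([97. , 57.5]), 27.0)
```

Heights agree with the text: plug top 113 mm (expected 111), disc 64.5 (66), plate 46, stand 20, pins 36–42, nests 8, and tray 3 (rough). I move over the pile and turn the jaws across the plate.

```bash
python3 -m pendant '[{"offset":[10.5,33,0],"dr":[0,0,-6.3],"hand":88},{"offset":[10.5,33,0],"dr":[0,0,-6.3],"hand":88},{"offset":[10.5,33,0],"dr":[0,0,-6.4],"hand":88},{"offset":[10.5,33,0],"dr":[0,0,-6.4],"hand":88},{"offset":[10.5,33,0],"dr":[0,0,0],"hand":88}]' 20
python3 -m pendant '[{"offset":[10.5,33,0],"dr":[0,0,0],"hand":88},{"offset":[10.5,33,0],"dr":[0,0,0],"hand":88},{"offset":[10.5,33,0],"dr":[0,0,0],"hand":88},{"offset":[10.5,33,0],"dr":[0,0,0],"hand":88},{"offset":[10.5,33,0],"dr":[0,0,0],"hand":88}]'
```

```text
time_s: 0.52
ee_pos: [0.2647, -0.3677, 0.2601]
eef_rot: [-3.139, 0.113, 0.0]
ft_force: [1.1, -0.4, 0.2]
opening: 0.0884
grip_force: 0.0
time_s: 0.93
ee_pos: [0.3171, -0.2027, 0.2605]
eef_rot: [-3.14, 0.104, 0.0]
ft_force: [0.5, 0.2, 0.5]
opening: 0.0881
grip_force: 0.0
```

```bash
python3 -m pendant '[{"offset":[12.3,38.5,0],"dr":[0,0,0],"hand":88},{"offset":[12.3,38.5,0],"dr":[0,0,0],"hand":88},{"offset":[12.3,38.5,0],"dr":[0,0,0],"hand":88},{"offset":[12.3,38.5,0],"dr":[0,0,0],"hand":88},{"offset":[12.3,38.5,0],"dr":[0,0,0],"hand":88}]'
python3 -m pendant '[{"offset":[12.3,38.5,0],"dr":[0,0,0],"hand":88},{"offset":[12.3,38.5,0],"dr":[0,0,0],"hand":88},{"offset":[12.3,38.5,0],"dr":[0,0,0],"hand":88},{"offset":[12.3,38.5,0],"dr":[0,0,0],"hand":88},{"offset":[12.3,38.5,0],"dr":[0,0,0],"hand":88}]'
python3 -m pendant '[{"offset":[12,39,0],"dr":[0,0,0],"hand":60},{"offset":[12,38,0],"dr":[0,0,0],"hand":60},{"offset":[0,0,-20],"dr":[0,0,0],"hand":60},{"offset":[0,0,-20],"dr":[0,0,0],"hand":60},{"offset":[0,0,0],"dr":[0,0,0],"hand":60}]'
python3 - <<'E'
from h import *
S=get('scene');T=get('top');print(r.state()['ee_pos'],r.state()['joint_positions'])
def crop(c,b): return cv2.resize(c['img'][b[1]:b[3],b[0]:b[2],::-1],(400,400),interpolation=cv2.INTER_CUBIC)
cv2.imwrite('pics/above.png',np.hstack([crop(S,(200,260,340,400)),crop(T,(105,210,245,350))]))
E
```

```text
time_s: 1.35
ee_pos: [0.3786, -0.0099, 0.2608]
eef_rot: [3.14, -0.103, 0.001]
ft_force: [0.5, -1.4, 0.6]
opening: 0.088
grip_force: 0.0
time_s: 1.77
ee_pos: [0.44, 0.1829, 0.2605]
eef_rot: [3.14, -0.102, -0.0]
ft_force: [0.6, -1.0, 0.8]
opening: 0.0878
grip_force: 0.0
time_s: 2.18
ee_pos: [0.4614, 0.2576, 0.2162]
eef_rot: [3.137, -0.1, -0.012]
ft_force: [-0.6, -0.3, -0.5]
opening: 0.0604
grip_force: 0.0
[0.46337181 0.25732798 0.21997098] [ 2.82823365e-01  1.23288299e-01  1.75848427e+00 -2.73044537e-05
  1.26249278e+00  1.91907392e+00]
```

View pics/above.png

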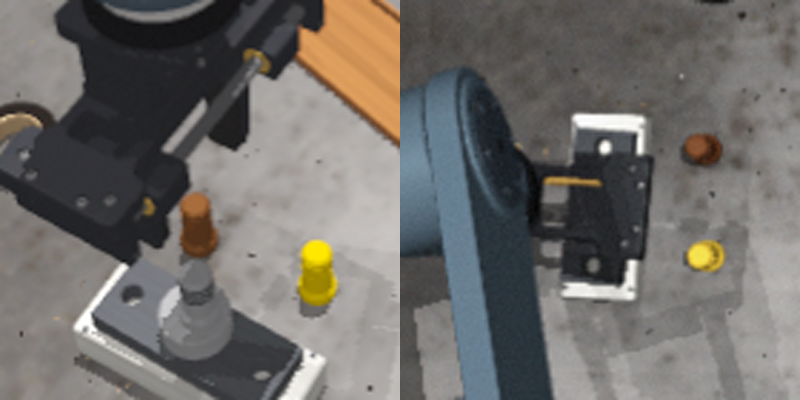

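The open jaws are above the pile and straddle the plug axis; brown and yellow stand clear to the side. Now I descend on the plug.

```bash
python3 -m pendant '[{"offset":[0,2,-30],"dr":[0,0,0],"hand":60},{"offset":[0,0,-30],"dr":[0,0,0],"hand":60},{"offset":[0,0,-30],"dr":[0,0,0],"hand":60},{"offset":[0,0,-20],"dr":[0,0,0],"hand":60},{"offset":[0,0,-9],"dr":[0,0,0],"hand":60}]' 25
python3 -m pendant '[{"offset":[0,0,0],"dr":[0,0,0],"hand":10},{"offset":[0,0,0],"dr":[0,0,0],"hand":10},{"offset":[0,0,0],"dr":[0,0,0],"hand":10},{"offset":[0,0,0],"dr":[0,0,0],"hand":10},{"offset":[0,0,0],"dr":[0,0,0],"hand":10}]' 25
python3 -m pendant '[{"offset":[0,0,0],"dr":[0,0,0],"hand":10},{"offset":[0,0,0],"dr":[0,0,0],"hand":10},{"offset":[0,0,0],"dr":[0,0,0],"hand":10},{"offset":[0,0,0],"dr":[0,0,0],"hand":10}]' 25
```

```text
time_s: 2.7
ee_pos: [0.4634, 0.2586, 0.1003]
eef_rot: [3.139, -0.105, -0.004]
ft_force: [-1.2, -0.3, 0.7]
opening: 0.0605
grip_force: 0.0
time_s: 3.12
ee_pos: [0.4652, 0.2598, 0.1033]
eef_rot: [-3.139, 0.103, -0.004]
ft_force: [0.8, 1.1, -0.6]
opening: 0.0287
grip_force: 0.0
time_s: 3.45
ee_pos: [0.4647, 0.2598, 0.1026]
eef_rot: [-3.139, 0.103, -0.002]
ft_force: [-1.3, 0.4, 5.4]
opening: 0.0192
grip_force: 25.0
```

```bash
python3 -m pendant '[{"offset":[0,0,10],"dr":[0,0,0],"hand":10},{"offset":[0,0,20],"dr":[0,0,0],"hand":10},{"offset":[0,0,30],"dr":[0,0,0],"hand":10},{"offset":[0,0,20],"dr":[0,0,0],"hand":10},{"offset":[20,-25,0],"dr":[0,0,0],"hand":10}]' 30
python3 -m pendant '[{"offset":[20,-25,0],"dr":[0,0,0],"hand":10},{"offset":[20,-25,0],"dr":[0,0,0],"hand":10},{"offset":[20,-25,0],"dr":[0,0,0],"hand":10},{"offset":[20,-25,0],"dr":[0,0,0],"hand":10},{"offset":[20,-25,0],"dr":[0,0,0],"hand":10}]'
python3 -m pendant '[{"offset":[20,-25,0],"dr":[0,0,0],"hand":10},{"offset":[20,-25,0],"dr":[0,0,0],"hand":10},{"offset":[26,-33,0],"dr":[0,0,0],"hand":10},{"offset":[20,-25,0],"dr":[0,0,0],"hand":10},{"offset":[0,0,0],"dr":[0,0,0],"hand":10}]'
python3 - <<'E'
from h import *
S=get('scene');T=get('top');print(r.state()['ee_pos'],r.state()['opening'])
def crop(c,b): return cv2.resize(c['img'][b[1]:b[3],b[0]:b[2],::-1],(400,400),interpolation=cv2.INTER_CUBIC)
cv2.imwrite('pics/nest.png',np.hstack([crop(S,(190,170,330,310)),crop(T,(115,210,255,350))]))
E
```

```text
time_s: 3.87
ee_pos: [0.4841, 0.238, 0.1866]
eef_rot: [-3.137, 0.096, -0.008]
ft_force: [1.6, 0.4, 0.2]
opening: 0.0185
grip_force: 30.0
time_s: 4.28
ee_pos: [0.5846, 0.1082, 0.182]
eef_rot: [3.14, -0.103, -0.001]
ft_force: [-0.4, 0.2, -1.0]
opening: 0.0186
grip_force: 30.0
time_s: 4.7
ee_pos: [0.6727, -0.0039, 0.182]
eef_rot: [3.138, -0.11, 0.003]
ft_force: [-0.3, 0.7, -1.2]
opening: 0.019
grip_force: 30.0
[6.69861478e-01 6.17521962e-04 1.81262448e-01] 0.01906943583712967
```

View pics/nest.png

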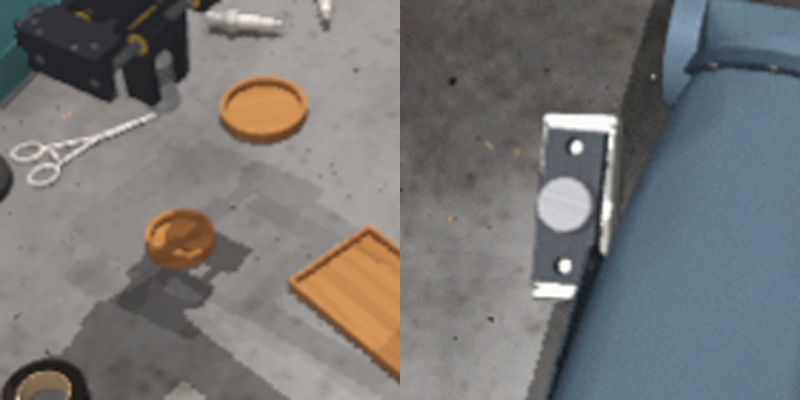

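The plug is held between the fingers above the small nest (crop 170,95), and the disc stays undisturbed on the plate. I lower the plug.

```bash
python3 -m pendant '[{"offset":[0.5,1,-30],"dr":[0,0,0],"hand":10},{"offset":[0,0,-30],"dr":[0,0,0],"hand":10},{"offset":[0,0,-30],"dr":[0,0,0],"hand":10},{"offset":[0,0,-25],"dr":[0,0,0],"hand":10},{"offset":[0,0,-15],"dr":[0,0,0],"hand":10}]'
python3 -m pendant '[{"offset":[0,0,-7],"dr":[0,0,0],"hand":10},{"offset":[0,0,-4],"dr":[0,0,0],"hand":10},{"offset":[0,0,0],"dr":[0,0,0],"hand":10},{"offset":[0,0,0],"dr":[0,0,0],"hand":10},{"offset":[0,0,0],"dr":[0,0,0],"hand":10}]'
```

```text
time_s: 5.22
ee_pos: [0.6674, 0.0048, 0.0484]
eef_rot: [-3.139, 0.1, 0.009]
ft_force: [-0.5, 0.6, -1.3]
opening: 0.0193
grip_force: 30.0
time_s: 5.63
ee_pos: [0.6716, 0.0028, 0.0424]
eef_rot: [3.14, -0.102, 0.004]
ft_force: [-0.1, -0.3, -1.1]
opening: 0.019
grip_force: 30.0
```

```bash
python3 -m pendant '[{"offset":[0,0,-1],"dr":[0,0,0],"hand":10},{"offset":[0,0,0],"dr":[0,0,0],"hand":10},{"offset":[0,0,0],"dr":[0,0,0],"hand":10}]'
python3 -m pendant '[{"offset":[0,0,-1],"dr":[0,0,0],"hand":10},{"offset":[0,0,0],"dr":[0,0,0],"hand":10},{"offset":[0,0,0],"dr":[0,0,0],"hand":10}]'
```

```text
time_s: 5.88
ee_pos: [0.6711, 0.0027, 0.0407]
eef_rot: [3.14, -0.103, 0.003]
ft_force: [0.7, 0.9, 3.1]
opening: 0.0189
grip_force: 30.0
time_s: 6.13
ee_pos: [0.6713, 0.0027, 0.0406]
eef_rot: [3.14, -0.103, 0.003]
ft_force: [-2.8, 0.7, 9.4]
opening: 0.0193
grip_force: 30.0
```

Contact force 9 N, so the plug stands on the nest floor. I release, lift, and check; the disc is visible for remeasuring.

```bash
python3 -m pendant '[{"offset":[0,0,0],"dr":[0,0,0],"hand":50},{"offset":[0,0,0],"dr":[0,0,0],"hand":50},{"offset":[0,0,0],"dr":[0,0,0],"hand":50},{"offset":[0,0,0],"dr":[0,0,0],"hand":50},{"offset":[0,0,0],"dr":[0,0,0],"hand":50}]'
python3 -m pendant '[{"offset":[0,0,15],"dr":[0,0,0],"hand":70},{"offset":[0,0,30],"dr":[0,0,0],"hand":70},{"offset":[0,0,35],"dr":[0,0,0],"hand":70},{"offset":[0,0,35],"dr":[0,0,0],"hand":70},{"offset":[0,0,0],"dr":[0,0,0],"hand":70}]'
python3 - <<'E'
from h import *
S=get('scene');T=get('top');print(r.state()['ee_pos'],r.state()['opening'])
cv2.imwrite('pics/nest2.png',cv2.resize(S['img'][200:400,190:350,::-1],None,fx=3,fy=3,interpolation=cv2.INTER_CUBIC))
def blob(c,b,lo,hi):
    m=np.zeros((480,640),np.uint8);x0,y0,x1,y1=b
    m[y0:y1,x0:x1]=cv2.inRange(c['img'],(lo,)*3,(hi,)*3)[y0:y1,x0:x1]
    cn=max(cv2.findContours(m,0,1)[0],key=cv2.contourArea);return cv2.minEnclosingCircle(cn),cv2.fitEllipse(cn)
b=blob(T,(158,268,185,295),120,225);print(b)
s=blob(S,(240,345,292,395),115,225);print(s,onz(T,[b[1][0]],.066),onz(S,[s[1][0]],.066))
E
```

```text
time_s: 6.55
ee_pos: [0.6702, 0.0028, 0.0383]
eef_rot: [-3.14, 0.103, 0.001]
ft_force: [0.5, 0.5, 0.7]
opening: 0.0493
grip_force: 0.0
time_s: 6.97
ee_pos: [0.6751, 0.0022, 0.1638]
eef_rot: [3.138, -0.102, 0.022]
ft_force: [1.1, 0.1, 1.4]
opening: 0.0699
grip_force: 0.0
[0.67199438 0.00261109 0.15729684] 0.0701964019835159
(((167.77272033691406, 283.5), 14.34430980682373), ((168.59910583496094, 282.00262451171875), (20.680612564086914, 25.83658218383789), 63.62873840332031))
(((266.0, 373.0), 32.64975357055664), ((265.0868835449219, 371.44921875), (30.333295822143555, 61.92905044555664), 119.97527313232422)) [[0.46624247 0.27062205 0.066     ]] [[0.46949887 0.26825125 0.066     ]]
```

View pics/nest2.png

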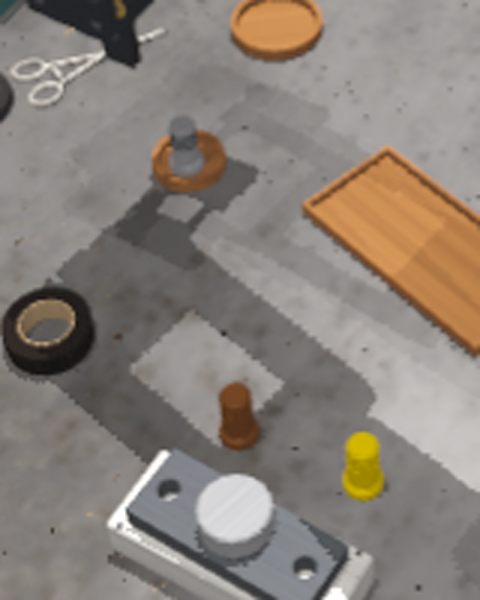

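The plug stands upright in the small nest (crop 183,150). The disc top is centred at crop (235,509), and nothing else has moved.

Run:
```python
from h import *
S=np.load('/tmp/scene.npy',allow_pickle=True).item();T=np.load('/tmp/top.npy',allow_pickle=True).item()
a=[268.0,369.3];b=[172.4,281.1]
print(tri(S,[a],T,[b]),onz(S,[a],.066),onz(T,[b],.066))
```

```text
(array([0.4679752 , 0.26216191, 0.06494212]), np.float64(0.0008231846289629276)) [[0.46719777 0.26251403 0.066     ]] [[0.46831022 0.26206695 0.066     ]]
```

```bash
python3 -m pendant '[{"offset":[-20,25,0],"dr":[0,0,0],"hand":66},{"offset":[-25,32,0],"dr":[0,0,0],"hand":66},{"offset":[-25,32,0],"dr":[0,0,0],"hand":66},{"offset":[-25,32,0],"dr":[0,0,0],"hand":66},{"offset":[-25,32,0],"dr":[0,0,0],"hand":66}]'
python3 -m pendant '[{"offset":[-25,32,0],"dr":[0,0,0],"hand":66},{"offset":[-25,32,0],"dr":[0,0,0],"hand":66},{"offset":[-20,25,0],"dr":[0,0,0],"hand":66},{"offset":[-13,17.5,0],"dr":[0,0,0],"hand":66},{"offset":[0,0,-10],"dr":[0,0,0],"hand":66}]'
python3 -m pendant '[{"offset":[0,0,-20],"dr":[0,0,0],"hand":66},{"offset":[0,0,-20],"dr":[0,0,0],"hand":66},{"offset":[0,0,-10],"dr":[0,0,0],"hand":66},{"offset":[0,0,0],"dr":[0,0,0],"hand":66},{"offset":[0,0,0],"dr":[0,0,0],"hand":66}]'
```

```text
time_s: 7.48
ee_pos: [0.5478, 0.1567, 0.1522]
eef_rot: [3.14, -0.104, -0.005]
ft_force: [1.0, 0.9, 0.1]
opening: 0.066
grip_force: 0.0
time_s: 7.9
ee_pos: [0.4647, 0.2653, 0.1439]
eef_rot: [-3.139, 0.096, 0.001]
ft_force: [0.2, 0.3, -0.0]
opening: 0.0659
grip_force: 0.0
time_s: 8.32
ee_pos: [0.467, 0.2615, 0.0927]
eef_rot: [3.139, -0.104, -0.004]
ft_force: [-0.5, -0.1, 0.2]
opening: 0.0661
grip_force: 0.0
```

```bash
python3 -m pendant '[{"offset":[1,0,-10],"dr":[0,0,0],"hand":66},{"offset":[0,0,-5],"dr":[0,0,0],"hand":66},{"offset":[0,0,0],"dr":[0,0,0],"hand":36},{"offset":[0,0,0],"dr":[0,0,0],"hand":36},{"offset":[0,0,0],"dr":[0,0,0],"hand":36}]' 30
python3 -m pendant '[{"offset":[0,0,0],"dr":[0,0,0],"hand":36},{"offset":[0,0,0],"dr":[0,0,0],"hand":36},{"offset":[0,0,0],"dr":[0,0,0],"hand":36},{"offset":[0,0,0],"dr":[0,0,0],"hand":36}]'
```

```text
time_s: 8.73
ee_pos: [0.4687, 0.2623, 0.079]
eef_rot: [-3.14, 0.103, -0.001]
ft_force: [-0.4, -0.4, 0.4]
opening: 0.0483
grip_force: 0.0
time_s: 9.07
ee_pos: [0.4687, 0.2623, 0.0791]
eef_rot: [-3.14, 0.103, -0.001]
ft_force: [0.4, -0.2, 2.4]
opening: 0.0426
grip_force: 30.0
```

```bash
python3 -m pendant '[{"offset":[0,0,10],"dr":[0,0,0],"hand":36},{"offset":[0,0,25],"dr":[0,0,0],"hand":36},{"offset":[0,0,30],"dr":[0,0,0],"hand":36},{"offset":[0,0,15],"dr":[0,0,0],"hand":36},{"offset":[10,-19,0],"dr":[0,0,0],"hand":36}]' 40
python3 -m pendant '[{"offset":[17,-32.5,0],"dr":[0,0,0],"hand":36},{"offset":[17,-32.5,0],"dr":[0,0,0],"hand":36},{"offset":[17,-32.5,0],"dr":[0,0,0],"hand":36},{"offset":[17,-32.5,0],"dr":[0,0,0],"hand":36},{"offset":[17,-32.5,0],"dr":[0,0,0],"hand":36}]'
python3 -m pendant '[{"offset":[17,-32.5,0],"dr":[0,0,0],"hand":36},{"offset":[17,-32.5,0],"dr":[0,0,0],"hand":36},{"offset":[17,-32.5,0],"dr":[0,0,0],"hand":36},{"offset":[17,-32.5,0],"dr":[0,0,0],"hand":36},{"offset":[17,-32.5,0],"dr":[0,0,0],"hand":36}]'
python3 -m pendant '[{"offset":[17,-32.5,0],"dr":[0,0,0],"hand":36},{"offset":[17,-32.5,0],"dr":[0,0,0],"hand":36},{"offset":[6.5,-14,0],"dr":[0,0,0],"hand":36},{"offset":[0,0,0],"dr":[0,0,0],"hand":36},{"offset":[0,0,0],"dr":[0,0,0],"hand":36}]'
```

```text
time_s: 9.48
ee_pos: [0.4794, 0.2461, 0.1634]
eef_rot: [-3.137, 0.098, -0.009]
ft_force: [-0.0, 0.5, -2.0]
opening: 0.0426
grip_force: 40.0
time_s: 9.9
ee_pos: [0.5637, 0.0794, 0.1592]
eef_rot: [-3.14, 0.102, 0.0]
ft_force: [0.3, 0.7, -1.6]
opening: 0.0424
grip_force: 40.0
time_s: 10.32
ee_pos: [0.6487, -0.0832, 0.159]
eef_rot: [-3.139, 0.103, 0.001]
ft_force: [1.1, -0.4, -2.0]
opening: 0.0427
grip_force: 40.0
time_s: 10.73
ee_pos: [0.6885, -0.1613, 0.1583]
eef_rot: [-3.139, 0.105, 0.002]
ft_force: [-0.2, 0.5, -2.1]
opening: 0.0422
grip_force: 40.0
```

```bash
python3 -m pendant '[{"offset":[0.5,0,-30],"dr":[0,0,0],"hand":36},{"offset":[0,0,-35],"dr":[0,0,0],"hand":36},{"offset":[0,0,-30],"dr":[0,0,0],"hand":36},{"offset":[0,0,-18],"dr":[0,0,0],"hand":36},{"offset":[0,0,-6],"dr":[0,0,0],"hand":36}]'
python3 -m pendant '[{"offset":[0,0,0],"dr":[0,0,0],"hand":36},{"offset":[0,0,0],"dr":[0,0,0],"hand":36},{"offset":[0,0,-1],"dr":[0,0,0],"hand":36},{"offset":[0,0,0],"dr":[0,0,0],"hand":36},{"offset":[0,0,0],"dr":[0,0,0],"hand":36}]'
python3 -m pendant '[{"offset":[0,0,-1],"dr":[0,0,0],"hand":36},{"offset":[0,0,0],"dr":[0,0,0],"hand":36},{"offset":[0,0,0],"dr":[0,0,0],"hand":36}]'
```

```text
time_s: 11.15
ee_pos: [0.6863, -0.1574, 0.0368]
eef_rot: [-3.136, 0.1, 0.012]
ft_force: [-10.6, 4.1, 21.1]
opening: 0.0425
grip_force: 40.0
time_s: 11.57
ee_pos: [0.6897, -0.1605, 0.0395]
eef_rot: [3.14, -0.102, 0.001]
ft_force: [-0.2, -0.5, -1.8]
opening: 0.0424
grip_force: 40.0
time_s: 11.82
ee_pos: [0.6894, -0.1607, 0.0377]
eef_rot: [-3.14, 0.103, 0.0]
ft_force: [-0.1, -0.7, -1.7]
opening: 0.0425
grip_force: 40.0
```

```bash
python3 -m pendant '[{"offset":[0,0,-1],"dr":[0,0,0],"hand":36},{"offset":[0,0,0],"dr":[0,0,0],"hand":36},{"offset":[0,0,0],"dr":[0,0,0],"hand":36}]'
python3 -m pendant '[{"offset":[0,0,-0.7],"dr":[0,0,0],"hand":36},{"offset":[0,0,0],"dr":[0,0,0],"hand":36},{"offset":[0,0,0],"dr":[0,0,0],"hand":36}]'
```

```text
time_s: 12.07
ee_pos: [0.6896, -0.1608, 0.0371]
eef_rot: [3.14, -0.103, 0.0]
ft_force: [-0.5, -0.9, 0.9]
opening: 0.0422
grip_force: 40.0
time_s: 12.32
ee_pos: [0.6896, -0.1608, 0.037]
eef_rot: [3.14, -0.103, 0.001]
ft_force: [-2.9, 0.2, 5.2]
opening: 0.0425
grip_force: 40.0
```

Contact. I release, rise and look.

```bash
python3 -m pendant '[{"offset":[0,0,0],"dr":[0,0,0],"hand":60},{"offset":[0,0,0],"dr":[0,0,0],"hand":60},{"offset":[0,0,0],"dr":[0,0,0],"hand":60},{"offset":[0,0,0],"dr":[0,0,0],"hand":60},{"offset":[0,0,10],"dr":[0,0,0],"hand":60}]'
python3 -m pendant '[{"offset":[0,0,25],"dr":[0,0,0],"hand":70},{"offset":[0,0,35],"dr":[0,0,0],"hand":70},{"offset":[-10,20,35],"dr":[0,0,0],"hand":70},{"offset":[-10,20,0],"dr":[0,0,0],"hand":70},{"offset":[0,0,0],"dr":[0,0,0],"hand":70}]'
python3 - <<'E'
from h import *
S=get('scene');T=get('top');print(r.state()['ee_pos'],r.state()['opening'])
np.save('/tmp/scene1.npy',S,allow_pickle=True);np.save('/tmp/top1.npy',T,allow_pickle=True)
rs=lambda c,b:cv2.resize(c['img'][b[1]:b[3],b[0]:b[2],::-1],(400,300),interpolation=cv2.INTER_CUBIC)
cv2.imwrite('pics/p1.png',np.vstack([np.hstack([rs(S,(220,330,320,405)),rs(T,(125,245,225,320))]),np.hstack([rs(S,(230,170,330,245)),rs(S,(230,170,430,320))])]))
E
```

```text
time_s: 12.73
ee_pos: [0.6878, -0.1601, 0.0438]
eef_rot: [-3.138, 0.103, 0.006]
ft_force: [-0.2, -0.1, -0.8]
opening: 0.0599
grip_force: 0.0
time_s: 13.15
ee_pos: [0.6701, -0.1181, 0.1451]
eef_rot: [3.14, -0.1, 0.007]
ft_force: [-0.2, 0.8, -0.3]
opening: 0.0698
grip_force: 0.0
[ 0.66939247 -0.12014129  0.14183966] 0.07011627391206085
```

View pics/p1.png

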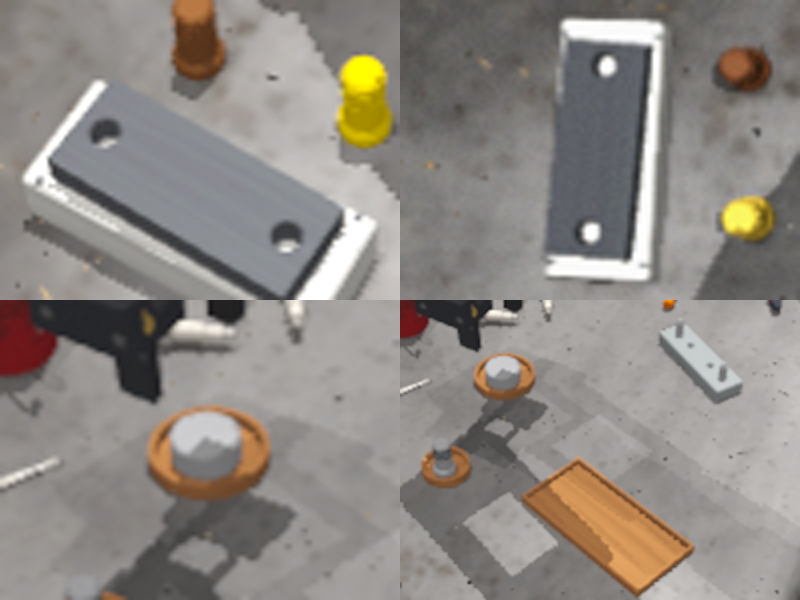

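The disc lies flat in the large nest and the plug is upright in the small one. The plate is now clear, with holes at top-crop (607,66) and (592,232). I refine the plate and stand measurements with masks.

Run:
```python
from h import *
S=np.load('/tmp/scene1.npy',allow_pickle=True).item();T=np.load('/tmp/top1.npy',allow_pickle=True).item()
T0=np.load('/tmp/top.npy',allow_pickle=True).item()
def big(c,b,lo,hi,blur=0,s=6):
    x0,y0,x1,y1=b;im=cv2.resize(c['img'][y0:y1,x0:x1],None,fx=s,fy=s,interpolation=cv2.INTER_LINEAR)
    m=cv2.inRange(im,lo,hi);m=cv2.morphologyEx(m,cv2.MORPH_OPEN,np.ones((9,9)))
    cn=max(cv2.findContours(m,0,1)[0],key=cv2.contourArea).reshape(-1,2)
    return (cn+.5)/s-.5+[x0,y0]
def rect(c,cn,z):
    q=cv2.minAreaRect((onz(c,cn,z)[:,:2]*1e3).astype(np.float32));return [np.round(v,1) for v in q]
for hi in(120,140): print('plate T',rect(T,big(T,(155,245,195,320),(0,0,0),(hi,)*3),.046))
print('block T',rect(T,big(T,(155,245,200,320),(170,)*3,(255,)*3),.030))
for lo in(150,165,175): print('stand T',rect(T0,big(T0,(385,240,450,315),(lo,)*3,(255,)*3),.018))
for lo in(140,150,160): print('stand S',rect(S,big(S,(350,170,410,230),(lo,)*3,(255,)*3),.018))
for hi in(125,135,): print('plate S',rect(S,big(S,(228,345,312,408),(90,)*3,(hi+30,)*3),.046))
```

```text
plate T [array([479.6, 263.1]), array([149.2,  92.2]), np.float64(1.5)]
plate T [array([472.1, 262.9]), array([164.2,  92.2]), np.float64(1.5)]
block T [array([468.5, 263.2]), array([ 61.7, 150.7]), np.float64(87.4)]
stand T [array([ 437. , -296.4]), array([ 84.6, 152.2]), np.float64(0.1)]
stand T [array([ 483.9, -295.8]), array([ 36.5, 128.4]), np.float64(55.9)]
stand T [array([ 483.9, -295.6]), array([ 35.6, 127.3]), np.float64(56.0)]
stand S [array([ 479.4, -298.1]), array([159.5, 236. ]), np.float64(24.4)]
stand S [array([ 479.4, -298.1]), array([159.5, 236. ]), np.float64(24.4)]
stand S [array([ 479.4, -298.1]), array([159.5, 236. ]), np.float64(24.4)]
plate S [array([485. , 254.5]), array([ 64.8, 163.1]), np.float64(86.1)]
plate S [array([484.2, 244.3]), array([ 86.2, 163.4]), np.float64(86.5)]
```

```bash
python3 -m pendant '[{"offset":[-10,19,0],"dr":[0,0,0],"hand":66},{"offset":[-17.5,33,0],"dr":[0,0,0],"hand":66},{"offset":[-17.5,33,0],"dr":[0,0,0],"hand":66},{"offset":[-17.5,33,0],"dr":[0,0,0],"hand":66},{"offset":[-17.5,33,0],"dr":[0,0,0],"hand":66}]'
python3 -m pendant '[{"offset":[-17.5,33,0],"dr":[0,0,0],"hand":66},{"offset":[-17.5,33,0],"dr":[0,0,0],"hand":66},{"offset":[-17.5,33,0],"dr":[0,0,0],"hand":66},{"offset":[-17.5,33,0],"dr":[0,0,0],"hand":66},{"offset":[-17.5,33,0],"dr":[0,0,0],"hand":66}]'
python3 -m pendant '[{"offset":[-17.5,33,0],"dr":[0,0,0],"hand":66},{"offset":[-16.5,33,0],"dr":[0,0,0],"hand":66},{"offset":[0,0,-25],"dr":[0,0,0],"hand":66},{"offset":[0,0,-20],"dr":[0,0,0],"hand":66},{"offset":[0,0,0],"dr":[0,0,0],"hand":66}]'
python3 -m pendant '[{"offset":[0,0,-20],"dr":[0,0,0],"hand":66},{"offset":[0,0,-10],"dr":[0,0,0],"hand":66},{"offset":[0,0,0],"dr":[0,0,0],"hand":66},{"offset":[0,0,0],"dr":[0,0,0],"hand":66},{"offset":[0,0,0],"dr":[0,0,0],"hand":66}]'
```

```text
time_s: 13.67
ee_pos: [0.5883, 0.0306, 0.1398]
eef_rot: [-3.14, 0.105, 0.003]
ft_force: [-0.1, 0.8, 0.1]
opening: 0.0659
grip_force: 0.0
time_s: 14.08
ee_pos: [0.5011, 0.1959, 0.1402]
eef_rot: [3.139, -0.105, -0.002]
ft_force: [1.3, 0.6, 0.7]
opening: 0.0659
grip_force: 0.0
time_s: 14.5
ee_pos: [0.465, 0.2606, 0.0917]
eef_rot: [3.137, -0.101, -0.012]
ft_force: [-1.4, -0.3, -0.5]
opening: 0.0663
grip_force: 0.0
time_s: 14.92
ee_pos: [0.4687, 0.2611, 0.0668]
eef_rot: [-3.14, 0.104, -0.001]
ft_force: [-0.6, -0.5, 0.2]
opening: 0.066
grip_force: 0.0
```

```bash
python3 -m pendant '[{"offset":[-0.5,1.3,-6],"dr":[0,0,0],"hand":66},{"offset":[0,0,-4],"dr":[0,0,0],"hand":66},{"offset":[0,0,0],"dr":[0,0,0],"hand":42},{"offset":[0,0,0],"dr":[0,0,0],"hand":42},{"offset":[0,0,0],"dr":[0,0,0],"hand":42}]' 20
python3 -m pendant '[{"offset":[0,0,0],"dr":[0,0,0],"hand":42},{"offset":[0,0,0],"dr":[0,0,0],"hand":42},{"offset":[0,0,0],"dr":[0,0,0],"hand":42}]' 20
python3 -m pendant '[{"offset":[0,0,0],"dr":[0,0,0],"hand":42},{"offset":[0,0,0],"dr":[0,0,0],"hand":42},{"offset":[0,0,0],"dr":[0,0,0],"hand":42}]' 55
```

```text
time_s: 15.33
ee_pos: [0.4674, 0.2626, 0.0561]
eef_rot: [3.14, -0.103, 0.0]
ft_force: [0.2, -3.8, 0.6]
opening: 0.0482
grip_force: 2.8
time_s: 15.58
ee_pos: [0.4674, 0.2627, 0.0561]
eef_rot: [-3.14, 0.103, -0.0]
ft_force: [0.3, -0.4, 0.8]
opening: 0.0478
grip_force: 20.0
time_s: 15.83
ee_pos: [0.4674, 0.2626, 0.0561]
eef_rot: [3.14, -0.103, 0.0]
ft_force: [-0.7, -1.0, 1.0]
opening: 0.0477
grip_force: 55.0
```

```bash
python3 -m pendant '[{"offset":[0,0,8],"dr":[0,0,0],"hand":42},{"offset":[0,0,22],"dr":[0,0,0],"hand":42},{"offset":[0,0,25],"dr":[0,0,0],"hand":42},{"offset":[0,0,15],"dr":[0,0,0],"hand":42},{"offset":[0,-15,0],"dr":[0,0,0],"hand":42}]'
python3 -m pendant '[{"offset":[1,-34,0],"dr":[0,0,-3],"hand":42},{"offset":[1,-34,0],"dr":[0,0,-3],"hand":42},{"offset":[1,-34,0],"dr":[0,0,-3],"hand":42},{"offset":[1,-34,0],"dr":[0,0,-3],"hand":42},{"offset":[1,-34,0],"dr":[0,0,-3],"hand":42}]'
python3 -m pendant '[{"offset":[1,-34,0],"dr":[0,0,-3],"hand":42},{"offset":[1,-34,0],"dr":[0,0,-3],"hand":42},{"offset":[1,-34,0],"dr":[0,0,-3],"hand":42},{"offset":[1,-34,0],"dr":[0,0,-3],"hand":42},{"offset":[1,-34,0],"dr":[0,0,-3.2],"hand":42}]'
python3 -m pendant '[{"offset":[1,-34,0],"dr":[0,0,0],"hand":42},{"offset":[1,-34,0],"dr":[0,0,0],"hand":42},{"offset":[1,-34,0],"dr":[0,0,0],"hand":42},{"offset":[1,-34,0],"dr":[0,0,0],"hand":42},{"offset":[1,-34,0],"dr":[0,0,0],"hand":42}]'
python3 -m pendant '[{"offset":[1,-20,0],"dr":[0,0,0],"hand":42},{"offset":[0,-13,0],"dr":[0,0,0],"hand":42},{"offset":[0,0,0],"dr":[0,0,0],"hand":42},{"offset":[0,0,0],"dr":[0,0,0],"hand":42},{"offset":[0,0,0],"dr":[0,0,0],"hand":42}]'
python3 - <<'E'
from h import *
S=get('scene');T=get('top');print(r.state()['ee_pos'],r.state()['eef_rot'])
np.save('/tmp/scene2.npy',S,allow_pickle=True);np.save('/tmp/top2.npy',T,allow_pickle=True)
rs=lambda c,b:cv2.resize(c['img'][b[1]:b[3],b[0]:b[2],::-1],(400,400),interpolation=cv2.INTER_CUBIC)
cv2.imwrite('pics/p2.png',np.hstack([rs(S,(330,130,430,230)),rs(T,(365,230,465,330))]))
E
```

```text
time_s: 16.25
ee_pos: [0.4695, 0.2497, 0.1301]
eef_rot: [-3.137, 0.1, -0.01]
ft_force: [1.2, -0.9, -3.7]
opening: 0.0475
grip_force: 55.0
time_s: 16.67
ee_pos: [0.4717, 0.0763, 0.1261]
eef_rot: [3.099, -0.515, -0.001]
ft_force: [1.0, -0.3, -4.0]
opening: 0.0472
grip_force: 55.0
time_s: 17.08
ee_pos: [0.4767, -0.0938, 0.1261]
eef_rot: [-3.003, 0.921, 0.001]
ft_force: [1.5, 0.7, -3.9]
opening: 0.0475
grip_force: 55.0
time_s: 17.5
ee_pos: [0.4818, -0.2638, 0.1259]
eef_rot: [-3.004, 0.917, 0.001]
ft_force: [1.2, -0.3, -4.3]
opening: 0.0473
grip_force: 55.0
time_s: 17.92
ee_pos: [0.483, -0.2938, 0.1255]
eef_rot: [-3.004, 0.916, 0.003]
ft_force: [0.7, 0.1, -4.1]
opening: 0.0473
grip_force: 55.0
[ 0.48331342 -0.29368889  0.12576047] [-3.00464235e+00  9.14775811e-01  1.54146298e-03]
```

View pics/p2.png

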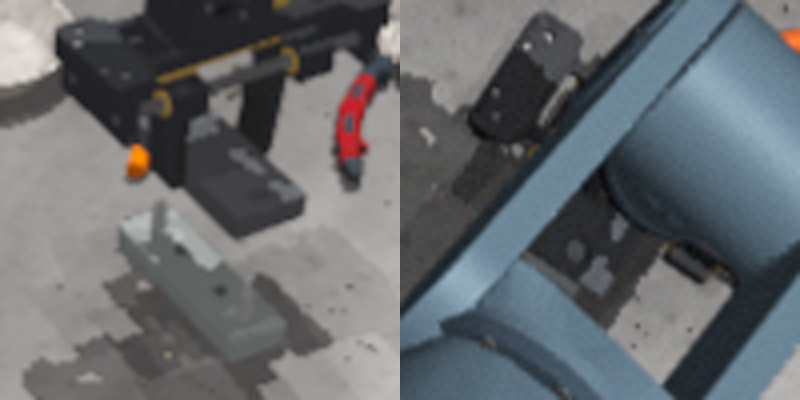

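The scene crop shows the plate held level above the stand, with its near end corners at crop (237,237) and (303,207). The top crop shows one hole, at about (575,250). I compare these with the positions predicted from the TCP.

Run:
```python
from h import *
S=np.load('/tmp/scene2.npy',allow_pickle=True).item();T=np.load('/tmp/top2.npy',allow_pickle=True).item()
a=np.radians(-33.9);u=np.array([np.cos(a),np.sin(a)]);v=np.array([-u[1],u[0]]);c=np.array([.4833,-.2937]);z=.1155
P=lambda x,y,z:np.r_[c+(x*u+y*v)/1e3,z]
g=lambda n,C,b,s:cv2.imwrite('/tmp/x.png',0) 
for n,p in [('holeB',P(-48,0,z)),('corn--',P(-62,-24,z)),('corn-+',P(-62,24,z)),('corn--bot',P(-62,-24,z-.016)),('corn-+bot',P(-62,24,z-.016))]:
    s=proj(S,p)[0];t=proj(T,p)[0]
    print(n,p.round(4),'S crop8',((s-[365,155]+.5)*8).round(0),'T crop8',((t-[390,265]+.5)*8).round(0))
def rs(C,b):
    k=C['img'][b[1]:b[3],b[0]:b[2],::-1].astype(float)*2.2
    return cv2.resize(np.clip(k,0,255).astype(np.uint8),(400,400),interpolation=cv2.INTER_CUBIC)
cv2.imwrite('pics/p3.png',np.hstack([rs(S,(365,155,415,205)),rs(T,(390,265,440,315))]))
```

```text
holeB [ 0.4435 -0.2669  0.1155] S crop8 [242. 186.] T crop8 [166. 224.]
corn-- [ 0.4185 -0.279   0.1155] S crop8 [338. 187.] T crop8 [212. 317.]
corn-+ [ 0.4452 -0.2392  0.1155] S crop8 [201. 239.] T crop8 [ 64. 217.]
corn--bot [ 0.4185 -0.279   0.0995] S crop8 [332. 231.] T crop8 [204. 317.]
corn-+bot [ 0.4452 -0.2392  0.0995] S crop8 [196. 282.] T crop8 [ 57. 218.]
```

View pics/p3.png

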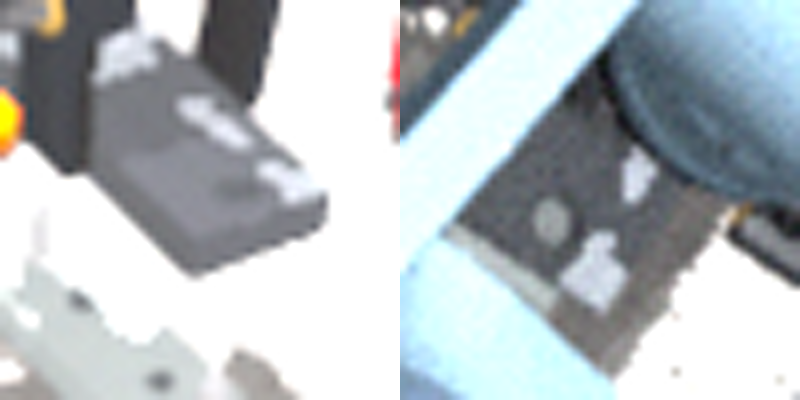

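Observed hole: scene crop (235,187) against a predicted (242,186); top crop (151,222) against (166,224). I triangulate both ends of the comparison.

Run:
```python
from h import *
S=np.load('/tmp/scene2.npy',allow_pickle=True).item();T=np.load('/tmp/top2.npy',allow_pickle=True).item()
T0=np.load('/tmp/top.npy',allow_pickle=True).item()
a=np.array([235,187])/8+[365,155]-.5/8*0-.5;b=np.array([151,222])/8+[390,265]-.5
print(tri(S,[a],T,[b]),'S@z',onz(S,[a],.1155),'T@z',onz(T,[b],.1155))
# subpixel dark hole (S) & bright hole (T)
def cen(C,b,f):
    x0,y0,x1,y1=b;k=cv2.resize(cv2.cvtColor(C['img'],cv2.COLOR_RGB2GRAY)[y0:y1,x0:x1],None,fx=8,fy=8,interpolation=cv2.INTER_CUBIC)
    m=f(k).astype(np.uint8);n,l,st,ce=cv2.connectedComponentsWithStats(m)
    for i in range(1,n):
        if st[i,4]>200: print(st[i],((ce[i]+.5)/8-.5+[x0,y0]).round(2))
print('T hole');cen(T,(404,287,414,298),lambda k:k>52)
print('S hole');cen(S,(389,173,401,183),lambda k:k<48)
g=cv2.cvtColor(T['img'],cv2.COLOR_RGB2GRAY);print(g[287:299,403:416])
g=cv2.cvtColor(S['img'],cv2.COLOR_RGB2GRAY);print(g[172:184,386:402])
```

```text
(array([ 0.44400583, -0.26238772,  0.11817739]), np.float64(0.00012676820305324097)) S@z [[ 0.44502423 -0.26567707  0.1155    ]] T@z [[ 0.44399665 -0.26277188  0.1155    ]]
T hole
[  20   22   38   49 1380] [408.4  292.26]
[ 60  59  20  29 376] [412.58 296.07]
S hole
[[ 46  41  42  45  45  45  42  44  46  45  42  42  41]
 [ 46  46  47  46  45  45  42  39  42  44  44  43  42]
 [ 46  44  47  45  39  47  46  37  39  43  46  41  44]
 [ 43  43  42  41  57  69  63  45  36  40  40  41  45]
 [ 48  48  45  47  69  71  74  65  43  37  42  43  46]
 [ 48  44  41  53  74  74  73  71  44  33  40  42  42]
 [ 45  41  45  46  73  68  74  68  42  29  46  47  50]
 [ 45  44  44  45  60  68  69  62  36  32  54  86  86]
 [ 42  42  43  44  46  53  59  42  38  45  91  99  97]
 [ 47  40  47  48  43  46  40  41  43  55  94  94  92]
 [ 77  53  49  46  42  45  41  41  52  82 103  95  96]
 [ 86  79  65  54  42  41  42  54  86 100  94  96  95]]
[[ 56  61  63  62  62  74  84  98 108 101  82  67  73 105 134 150]
 [ 61  64  66  67  65  65  65  75  85  85  75  66  68  72  92 130]
 [ 65  65  66  66  66  66  65  65  65  66  66  66  65  67  68  90]
 [ 65  66  65  66  66  66  66  65  66  64  66  84  96  96  84  67]
 [ 66  66  65  66  67  66  66  66  65  66  66  92 109 109 102  99]
 [ 67  66  66  66  65  66  62  60  61  60  60  73  86  99 108 109]
 [ 67  67  66  67  66  63  59  57  56  55  54  60  65  77  99 109]
 [ 66  66  67  66  67  63  61  57  56  57  57  61  65  65  92 110]
 [ 67  67  67  66  67  66  64  62  62  63  63  64  66  65  75  84]
 [ 64  67  66  66  67  67  66  66  66  65  66  68  64  59  59  57]
 [ 59  64  67  67  66  66  67  66  64  66  66  63  60  57  57  58]
 [ 55  58  64  67  66  65  63  62  59  60  60  58  58  57  58  58]]
```

Run:
```python
from h import *
S=np.load('/tmp/scene2.npy',allow_pickle=True).item();T=np.load('/tmp/top2.npy',allow_pickle=True).item()
S0=np.load('/tmp/scene1.npy',allow_pickle=True).item();T0=np.load('/tmp/top.npy',allow_pickle=True).item()
pred=np.array([.4435,-.2669])
bS=onz(S,[[394.2,178.4]],.1155)[0,:2]-pred;bT=onz(T,[[409.4,292.3]],.1155)[0,:2]-pred
print('bias S',bS,'T',bT)
cs=lambda u,v:[330+(u+.5)/4-.5,160+(v+.5)/4-.5]
ct=lambda u,v:[365+(u-400+.5)/4-.5,240+(v+.5)/4-.5]
sp=onz(S0,[cs(159,80),cs(245,173)],.042)[:,:2];sh=onz(S0,[cs(181,130),cs(220,170)],.018)[:,:2]
th=onz(T0,[ct(628,114),ct(587,177)],.018)[:,:2];tp=onz(T0,[ct(658,74),ct(568,212)],.042)[:,:2]
for n,q,b in(('S pins',sp,bS),('S holes',sh,bS),('T holes',th,bT),('T pins',tp,bT),('T rect',np.array([[.4839,-.2957]]*2),bT)):
    d=q[0]-q[1];print(n,q.mean(0).round(4),'corr',(q.mean(0)-b).round(4),np.linalg.norm(d).round(4),np.degrees(np.arctan2(d[1],d[0])).round(1))
g=cv2.cvtColor(S0['img'],cv2.COLOR_RGB2GRAY);print(g[176:196,364:376]);print(g[198:216,384:398])
print(cv2.cvtColor(T0['img'],cv2.COLOR_RGB2GRAY)[253:264,422:436])
print(cv2.cvtColor(T0['img'],cv2.COLOR_RGB2GRAY)[288:300,398:414])
```

```text
bias S [0.00016782 0.002704  ] T [0.00039333 0.00190967]
S pins [ 0.4837 -0.2922] corr [ 0.4836 -0.2949] 0.0998 -36.2
S holes [ 0.4841 -0.2975] corr [ 0.4839 -0.3002] 0.0438 -34.3
T holes [ 0.4837 -0.2955] corr [ 0.4833 -0.2974] 0.0442 -33.6
T pins [ 0.4842 -0.2951] corr [ 0.4838 -0.2971] 0.0952 -33.6
T rect [ 0.4839 -0.2957] corr [ 0.4835 -0.2976] 0.0 0.0
[[152 158 165 166 167 167 165 161 156 159 166 166]
 [166 165 165 165 165 165 164 163 161 164 168 168]
 [165 165 165 166 166 167 166 167 167 167 168 169]
 [165 166 168 167 166 180 186 172 168 168 169 169]
 [165 165 166 165 160 165 165 157 164 167 169 170]
 [161 161 162 159 151 148 146 152 160 164 168 169]
 [155 157 161 155 136 131 133 148 177 180 168 170]
 [159 168 187 181 140 118 119 152 191 199 182 169]
 [193 194 201 184 134 116 116 156 194 204 198 182]
 [202 202 202 181 128 116 116 154 193 204 203 198]
 [201 203 203 181 128 117 116 157 194 204 204 202]
 [202 203 203 181 127 116 131 167 195 204 203 203]
 [204 203 203 182 139 136 142 177 201 204 204 204]
 [197 204 204 198 189 188 188 196 204 204 204 204]
 [178 199 204 203 203 202 2
[... 2097 characters left out ...]
 205 202 204 205 205 206 204]
 [180 204 203 202 201 205 202 200 201 202 204 203 204 204 202 205]
 [201 208 204 205 206 197 156 142 151 167 200 205 203 200 204 206]
 [202 203 206 204 197 139  88 102 149 169 177 202 205 203 205 202]
 [204 203 205 204 145  93  58  88 157 182 162 200 201 204 204 202]
 [204 204 203 202 131 101  62  86 118 147 175 200 202 203 204 205]
 [207 205 205 203 182 126  96 130 128 161 198 203 202 204 205 186]
 [195 206 205 206 203 192 185 192 189 194 205 203 201 205 198 158]
 [130 176 205 204 204 206 207 202 203 207 203 203 203 203 176 131]
 [ 76 107 159 192 207 206 205 200 201 205 203 202 206 188 137 140]
 [ 80  59  88 131 167 203 205 204 206 205 204 204 196 154 138 142]]
```

The top-view features agree: corrected for the held-hole bias, the pin centre is at ≈(0.4837,-0.2974). I shift (+0.4,-3.5) mm, lower to just above the tips, then creep while watching force.

```bash
python3 -m pendant '[{"offset":[0.4,-3.5,0],"dr":[0,0,0],"hand":42},{"offset":[0,0,-20],"dr":[0,0,0],"hand":42},{"offset":[0,0,-20],"dr":[0,0,0],"hand":42},{"offset":[0,0,-10],"dr":[0,0,0],"hand":42},{"offset":[0,0,0],"dr":[0,0,0],"hand":42}]'
python3 -m pendant '[{"offset":[0,0,0],"dr":[0,0,0],"hand":42},{"offset":[0,0,-3],"dr":[0,0,0],"hand":42},{"offset":[0,0,-3],"dr":[0,0,0],"hand":42},{"offset":[0,0,0],"dr":[0,0,0],"hand":42},{"offset":[0,0,0],"dr":[0,0,0],"hand":42}]'
python3 -m pendant '[{"offset":[0,0,-2],"dr":[0,0,0],"hand":42},{"offset":[0,0,0],"dr":[0,0,0],"hand":42},{"offset":[0,0,0],"dr":[0,0,0],"hand":42}]'
python3 -m pendant '[{"offset":[0,0,-2],"dr":[0,0,0],"hand":42},{"offset":[0,0,0],"dr":[0,0,0],"hand":42},{"offset":[0,0,0],"dr":[0,0,0],"hand":42}]'; python3 -c "
from rig import r;print(r.state()['moment'],r.state()['ft_force'])"
```

```text
time_s: 18.43
ee_pos: [0.4823, -0.297, 0.0734]
eef_rot: [-3.003, 0.916, 0.008]
ft_force: [-0.8, 0.6, -4.4]
opening: 0.0474
grip_force: 55.0
time_s: 18.85
ee_pos: [0.484, -0.299, 0.0704]
eef_rot: [3.004, -0.917, 0.001]
ft_force: [-0.0, 0.3, -4.4]
opening: 0.0474
grip_force: 55.0
time_s: 19.1
ee_pos: [0.4838, -0.2989, 0.068]
eef_rot: [-3.005, 0.917, 0.0]
ft_force: [-0.5, -0.9, -3.3]
opening: 0.0475
grip_force: 55.0
time_s: 19.35
ee_pos: [0.4837, -0.2987, 0.0658]
eef_rot: [-3.004, 0.917, 0.001]
ft_force: [-0.1, 0.2, -3.1]
opening: 0.0473
grip_force: 55.0
[0.10748124 0.0037045  0.0584226 ] [-0.06882831  0.22945124 -3.06742272]
```

```bash
python3 -m pendant '[{"offset":[0,0.8,-1],"dr":[0,0,0],"hand":42},{"offset":[0,0,-1],"dr":[0,0,0],"hand":42},{"offset":[0,0,0],"dr":[0,0,0],"hand":42},{"offset":[0,0,0],"dr":[0,0,0],"hand":42}]'
python3 -m pendant '[{"offset":[0,0,-2],"dr":[0,0,0],"hand":42},{"offset":[0,0,0],"dr":[0,0,0],"hand":42},{"offset":[0,0,0],"dr":[0,0,0],"hand":42}]'; python3 -c "
from rig import r;print(r.state()['moment'],r.state()['ft_force'])"
```

```text
time_s: 19.68
ee_pos: [0.4838, -0.298, 0.0639]
eef_rot: [-3.005, 0.917, 0.0]
ft_force: [0.1, -0.6, -3.6]
opening: 0.0475
grip_force: 55.0
time_s: 19.93
ee_pos: [0.4837, -0.298, 0.0618]
eef_rot: [-3.005, 0.917, 0.0]
ft_force: [-0.1, 0.2, -4.8]
opening: 0.0471
grip_force: 55.0
[ 0.11498204 -0.00131305 -0.00638013] [-0.12071113  0.17035173 -4.80287346]
```

No contact with the plate underside at 36 mm, so both tips are in the holes. I continue.

```bash
python3 -m pendant '[{"offset":[0,0,-1.5],"dr":[0,0,0],"hand":42},{"offset":[0,0,-1],"dr":[0,0,0],"hand":42},{"offset":[0,0,0],"dr":[0,0,0],"hand":42},{"offset":[0,0,0],"dr":[0,0,0],"hand":42}]'
python3 -m pendant '[{"offset":[0,0,-2],"dr":[0,0,0],"hand":42},{"offset":[0,0,0],"dr":[0,0,0],"hand":42},{"offset":[0,0,0],"dr":[0,0,0],"hand":42}]'; python3 -c "
from rig import r;print(r.state()['moment'],r.state()['ft_force'])"
```

```text
time_s: 20.27
ee_pos: [0.4837, -0.298, 0.0594]
eef_rot: [-3.005, 0.917, 0.0]
ft_force: [0.0, 0.6, -3.1]
opening: 0.0474
grip_force: 55.0
time_s: 20.52
ee_pos: [0.4837, -0.298, 0.0573]
eef_rot: [-3.005, 0.917, 0.0]
ft_force: [-0.3, -0.7, -4.5]
opening: 0.0472
grip_force: 55.0
[ 0.0870981  -0.01973912 -0.02706159] [-0.26148384 -0.72144624 -4.49141065]
```

```bash
python3 -m pendant '[{"offset":[0,0,-2],"dr":[0,0,0],"hand":42},{"offset":[0,0,-2],"dr":[0,0,0],"hand":42},{"offset":[0,0,-2],"dr":[0,0,0],"hand":42},{"offset":[0,0,0],"dr":[0,0,0],"hand":42},{"offset":[0,0,0],"dr":[0,0,0],"hand":42}]'
python3 -m pendant '[{"offset":[0,0,-2],"dr":[0,0,0],"hand":42},{"offset":[0,0,-2],"dr":[0,0,0],"hand":42},{"offset":[0,0,-1],"dr":[0,0,0],"hand":42},{"offset":[0,0,0],"dr":[0,0,0],"hand":42},{"offset":[0,0,0],"dr":[0,0,0],"hand":42}]'; python3 -c "
from rig import r;print(r.state()['moment'],r.state()['ft_force'])"
```

```text
time_s: 20.93
ee_pos: [0.4837, -0.298, 0.0512]
eef_rot: [-3.004, 0.917, 0.001]
ft_force: [1.0, -0.7, -4.2]
opening: 0.0478
grip_force: 55.0
time_s: 21.35
ee_pos: [0.4838, -0.298, 0.0464]
eef_rot: [-3.005, 0.917, 0.0]
ft_force: [-0.7, -0.8, -3.4]
opening: 0.0473
grip_force: 55.0
[ 0.09789164  0.02931403 -0.06101208] [-0.65704662 -0.84550648 -3.36880728]
```

```bash
python3 -m pendant '[{"offset":[0,0,-1.2],"dr":[0,0,0],"hand":42},{"offset":[0,0,0],"dr":[0,0,0],"hand":42},{"offset":[0,0,0],"dr":[0,0,0],"hand":42}]'
python3 -m pendant '[{"offset":[0,0,-1],"dr":[0,0,0],"hand":42},{"offset":[0,0,0],"dr":[0,0,0],"hand":42},{"offset":[0,0,0],"dr":[0,0,0],"hand":42}]'
python3 -m pendant '[{"offset":[0,0,-0.7],"dr":[0,0,0],"hand":42},{"offset":[0,0,0],"dr":[0,0,0],"hand":42},{"offset":[0,0,0],"dr":[0,0,0],"hand":42}]'
```

```text
time_s: 21.6
ee_pos: [0.4838, -0.2981, 0.0453]
eef_rot: [-3.005, 0.917, 0.0]
ft_force: [-0.2, -0.1, -4.6]
opening: 0.0475
grip_force: 55.0
time_s: 21.85
ee_pos: [0.4838, -0.2981, 0.0443]
eef_rot: [-3.005, 0.917, 0.0]
ft_force: [0.9, -0.0, -3.3]
opening: 0.0474
grip_force: 55.0
time_s: 22.1
ee_pos: [0.4839, -0.2981, 0.0441]
eef_rot: [3.005, -0.917, 0.0]
ft_force: [-2.9, 1.9, 3.5]
opening: 0.0472
grip_force: 55.0
```

Seated: contact at TCP z = 0.0441, the expected 0.044. I release, rise and look.

```bash
python3 -m pendant '[{"offset":[0,0,0],"dr":[0,0,0],"hand":66},{"offset":[0,0,0],"dr":[0,0,0],"hand":66},{"offset":[0,0,0],"dr":[0,0,0],"hand":66},{"offset":[0,0,0],"dr":[0,0,0],"hand":66},{"offset":[0,0,8],"dr":[0,0,0],"hand":66}]'
python3 -m pendant '[{"offset":[0,0,22],"dr":[0,0,0],"hand":66},{"offset":[0,0,35],"dr":[0,0,0],"hand":66},{"offset":[0,0,35],"dr":[0,0,0],"hand":66},{"offset":[0,35,0],"dr":[0,0,6],"hand":74},{"offset":[0,35,0],"dr":[0,0,6],"hand":74}]'
python3 -m pendant '[{"offset":[0,35,0],"dr":[0,0,6],"hand":74},{"offset":[0,35,0],"dr":[0,0,6],"hand":74},{"offset":[0,35,0],"dr":[0,0,6],"hand":74},{"offset":[-3,25,0],"dr":[0,0,1.2],"hand":74},{"offset":[0,0,0],"dr":[0,0,0],"hand":74}]'
python3 - <<'E'
from h import *
S=get('scene');T=get('top');print(r.state()['ee_pos'],r.state()['eef_rot'])
np.save('/tmp/scene3.npy',S,allow_pickle=True);np.save('/tmp/top3.npy',T,allow_pickle=True)
rs=lambda c,b:cv2.resize(c['img'][b[1]:b[3],b[0]:b[2],::-1],(400,300),interpolation=cv2.INTER_CUBIC)
cv2.imwrite('pics/p4.png',np.vstack([np.hstack([rs(S,(220,330,320,405)),rs(T,(125,245,225,320))]),np.hstack([rs(S,(330,160,430,235)),rs(T,(365,240,465,315))])]))
def big(c,b,lo,hi,s=6):
    x0,y0,x1,y1=b;im=cv2.resize(c['img'][y0:y1,x0:x1],None,fx=s,fy=s)
    m=cv2.inRange(im,lo,hi);m=cv2.morphologyEx(m,cv2.MORPH_OPEN,np.ones((9,9)))
    cn=max(cv2.findContours(m,0,1)[0],key=cv2.contourArea).reshape(-1,2);return (cn+.5)/s-.5+[x0,y0]
for lo in(170,190,210):
    cn=big(T,(150,240,205,325),(lo,)*3,(255,)*3);print(cv2.minAreaRect((onz(T,cn,.03)[:,:2]*1e3).astype(np.float32)))
E
```

```text
time_s: 22.52
ee_pos: [0.4831, -0.2974, 0.0505]
eef_rot: [-3.004, 0.917, 0.003]
ft_force: [0.2, 0.2, -0.7]
opening: 0.0659
grip_force: 0.0
time_s: 22.93
ee_pos: [0.4856, -0.2301, 0.1474]
eef_rot: [3.081, -0.595, 0.011]
ft_force: [0.5, 1.3, -0.7]
opening: 0.0738
grip_force: 0.0
time_s: 23.35
ee_pos: [0.4798, -0.0939, 0.1438]
eef_rot: [-3.139, 0.068, 0.001]
ft_force: [-0.2, 0.4, 0.4]
opening: 0.0741
grip_force: 0.0
[ 0.48107095 -0.09750414  0.14427933] [ 3.14002979e+00 -7.27631634e-02  1.55012079e-03]
((468.3583068847656, 264.0784606933594), (61.76117706298828, 150.4745330810547), 88.24671173095703)
((468.37957763671875, 263.7632751464844), (59.92416763305664, 149.53994750976562), 88.12760925292969)
((468.4011535644531, 263.6339416503906), (58.43910217285156, 148.59873962402344), 88.12843322753906)
```

View pics/p4.png

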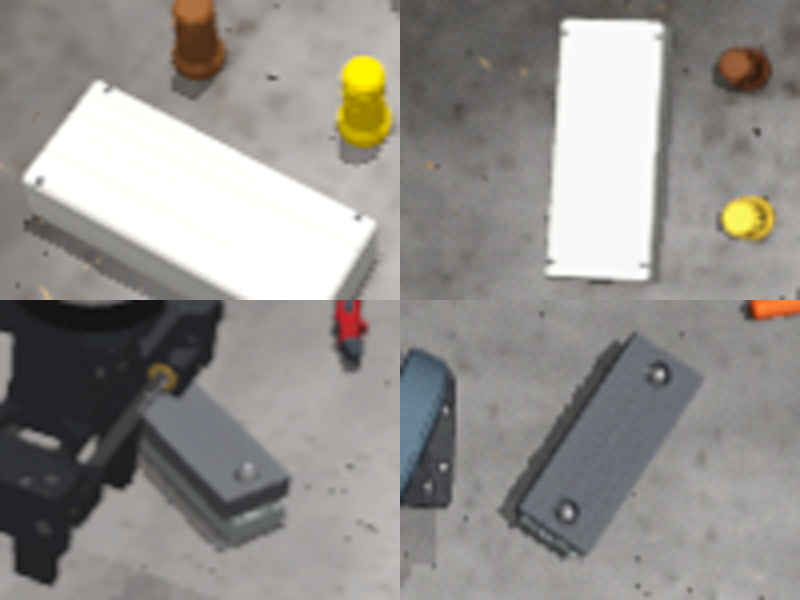

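The plate lies seated, with both pins through its holes at (658,373) and (567,512). The block is free, and its top face is centred at (0.468,0.264), yaw −1.9°. Now I fetch the block.

```bash
python3 -m pendant '[{"offset":[-1,25,0],"dr":[0,0,0.8],"hand":76},{"offset":[-1,35,0],"dr":[0,0,0],"hand":76},{"offset":[-1,35,0],"dr":[0,0,0],"hand":76},{"offset":[-1,35,0],"dr":[0,0,0],"hand":76},{"offset":[-1,35,0],"dr":[0,0,0],"hand":76}]'
python3 -m pendant '[{"offset":[-1,35,0],"dr":[0,0,0],"hand":76},{"offset":[-1,35,0],"dr":[0,0,0],"hand":76},{"offset":[-1,35,0],"dr":[0,0,0],"hand":76},{"offset":[-1,35,0],"dr":[0,0,0],"hand":76},{"offset":[-1,35,0],"dr":[0,0,0],"hand":76}]'
python3 -m pendant '[{"offset":[-2.5,20,0],"dr":[0,0,0],"hand":76},{"offset":[0,0,0],"dr":[0,0,0],"hand":76},{"offset":[0,0,-20],"dr":[0,0,0],"hand":76},{"offset":[0,0,-20],"dr":[0,0,0],"hand":76},{"offset":[0,0,0],"dr":[0,0,0],"hand":76}]'
python3 -m pendant '[{"offset":[0,0,-12],"dr":[0,0,0],"hand":76},{"offset":[0,0,0],"dr":[0,0,0],"hand":76},{"offset":[0,0,0],"dr":[0,0,0],"hand":76}]'
```

```text
time_s: 23.87
ee_pos: [0.4766, 0.0669, 0.1442]
eef_rot: [3.141, -0.058, 0.002]
ft_force: [1.4, 0.3, 0.5]
opening: 0.0758
grip_force: 0.0
time_s: 24.28
ee_pos: [0.472, 0.2426, 0.1441]
eef_rot: [-3.141, 0.057, -0.002]
ft_force: [1.1, 0.1, -0.1]
opening: 0.0761
grip_force: 0.0
time_s: 24.7
ee_pos: [0.4669, 0.2597, 0.1004]
eef_rot: [3.139, -0.056, -0.008]
ft_force: [-1.6, -0.7, -0.5]
opening: 0.0758
grip_force: 0.0
time_s: 24.95
ee_pos: [0.4688, 0.2611, 0.0917]
eef_rot: [3.141, -0.055, -0.0]
ft_force: [-0.0, -0.3, -0.6]
opening: 0.0762
grip_force: 0.0
```

```bash
python3 -m pendant '[{"offset":[-0.4,2,0],"dr":[0,0,0],"hand":76},{"offset":[0,0,-20],"dr":[0,0,0],"hand":76},{"offset":[0,0,-20],"dr":[0,0,0],"hand":76},{"offset":[0,0,-11],"dr":[0,0,0],"hand":76},{"offset":[0,0,-6],"dr":[0,0,0],"hand":76}]' 20
python3 -m pendant '[{"offset":[0,0,0],"dr":[0,0,0],"hand":76},{"offset":[0,0,0],"dr":[0,0,0],"hand":54},{"offset":[0,0,0],"dr":[0,0,0],"hand":54},{"offset":[0,0,0],"dr":[0,0,0],"hand":54},{"offset":[0,0,0],"dr":[0,0,0],"hand":54}]' 20
python3 -m pendant '[{"offset":[0,0,0],"dr":[0,0,0],"hand":54},{"offset":[0,0,0],"dr":[0,0,0],"hand":54},{"offset":[0,0,0],"dr":[0,0,0],"hand":54},{"offset":[0,0,0],"dr":[0,0,0],"hand":54}]' 60
```

```text
time_s: 25.37
ee_pos: [0.4674, 0.2638, 0.0337]
eef_rot: [3.141, -0.054, -0.002]
ft_force: [0.6, 0.7, 0.5]
opening: 0.0759
grip_force: 0.0
time_s: 25.78
ee_pos: [0.4687, 0.2639, 0.0356]
eef_rot: [-3.141, 0.053, -0.003]
ft_force: [-0.0, -2.4, 3.8]
opening: 0.06
grip_force: 20.0
time_s: 26.12
ee_pos: [0.4687, 0.2638, 0.0356]
eef_rot: [3.141, -0.053, 0.002]
ft_force: [-0.5, -2.8, 6.4]
opening: 0.0593
grip_force: 60.0
```

```bash
python3 -m pendant '[{"offset":[0,0,8],"dr":[0,0,0],"hand":54},{"offset":[0,0,22],"dr":[0,0,0],"hand":54},{"offset":[0,0,25],"dr":[0,0,0],"hand":54},{"offset":[0,0,15],"dr":[0,0,0],"hand":54},{"offset":[0.5,-15,0],"dr":[0,0,0],"hand":54}]'
python3 -m pendant '[{"offset":[0.6,-30,0],"dr":[0,0,-3],"hand":54},{"offset":[0.6,-30,0],"dr":[0,0,-3],"hand":54},{"offset":[0.6,-30,0],"dr":[0,0,-3],"hand":54},{"offset":[0.6,-30,0],"dr":[0,0,-3],"hand":54},{"offset":[0.6,-30,0],"dr":[0,0,-3],"hand":54}]'
python3 -m pendant '[{"offset":[0.6,-30,0],"dr":[0,0,-2.7],"hand":54},{"offset":[0.6,-30,0],"dr":[0,0,0],"hand":54},{"offset":[0.6,-30,0],"dr":[0,0,0],"hand":54},{"offset":[0.4,-16.5,0],"dr":[0,0,0],"hand":54},{"offset":[0,0,0],"dr":[0,0,0],"hand":54}]'
python3 -m pendant '[{"offset":[0,0,0],"dr":[0,0,0],"hand":54},{"offset":[0,0,0],"dr":[0,0,0],"hand":54},{"offset":[0,0,-15],"dr":[0,0,0],"hand":54},{"offset":[0,0,-15],"dr":[0,0,0],"hand":54},{"offset":[0,0,0],"dr":[0,0,0],"hand":54}]'
python3 - <<'E'
from h import *
S=get('scene');T=get('top');print(r.state()['ee_pos'],r.state()['eef_rot'])
rs=lambda c,b:cv2.resize(c['img'][b[1]:b[3],b[0]:b[2],::-1],(400,300),interpolation=cv2.INTER_CUBIC)
cv2.imwrite('pics/p5.png',np.hstack([rs(S,(260,210,420,330)),rs(T,(220,220,380,340))]))
E
```

```text
time_s: 26.53
ee_pos: [0.4703, 0.2513, 0.1084]
eef_rot: [-3.138, 0.051, -0.009]
ft_force: [1.2, 0.0, -3.8]
opening: 0.0596
grip_force: 60.0
time_s: 26.95
ee_pos: [0.4705, 0.098, 0.1044]
eef_rot: [-3.106, 0.467, 0.002]
ft_force: [0.5, -0.3, -5.3]
opening: 0.0595
grip_force: 60.0
time_s: 27.37
ee_pos: [0.4736, -0.0103, 0.1047]
eef_rot: [3.094, -0.542, 0.0]
ft_force: [0.2, 0.5, -4.9]
opening: 0.0593
grip_force: 60.0
time_s: 27.78
ee_pos: [0.4713, -0.0057, 0.0722]
eef_rot: [-3.095, 0.534, 0.008]
ft_force: [-1.7, -0.5, -6.1]
opening: 0.0595
grip_force: 60.0
[ 0.47284554 -0.00637516  0.07423265] [-3.09546338  0.53380592  0.00330788]
```

View pics/p5.png

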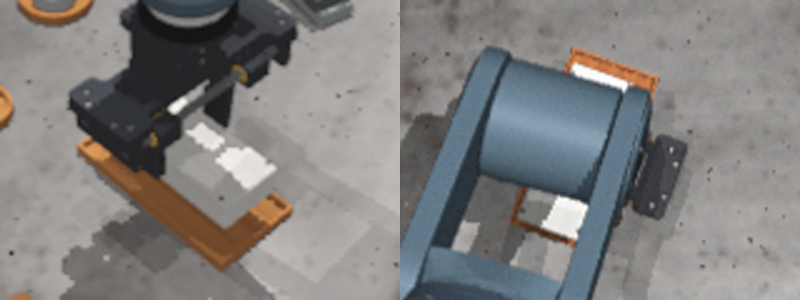

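The block is held aligned above the tray, with tray edges showing evenly at both ends. I lower it.

```bash
python3 -m pendant '[{"offset":[0.5,-0.5,-14],"dr":[0,0,0],"hand":54},{"offset":[0,0,-12],"dr":[0,0,0],"hand":54},{"offset":[0,0,-5],"dr":[0,0,0],"hand":54},{"offset":[0,0,0],"dr":[0,0,0],"hand":54},{"offset":[0,0,0],"dr":[0,0,0],"hand":54}]'
python3 -m pendant '[{"offset":[0,0,-2],"dr":[0,0,0],"hand":54},{"offset":[0,0,0],"dr":[0,0,0],"hand":54},{"offset":[0,0,0],"dr":[0,0,0],"hand":54}]'
python3 -m pendant '[{"offset":[0,0,-1.5],"dr":[0,0,0],"hand":54},{"offset":[0,0,0],"dr":[0,0,0],"hand":54},{"offset":[0,0,0],"dr":[0,0,0],"hand":54}]'
python3 -m pendant '[{"offset":[0,0,-1],"dr":[0,0,0],"hand":54},{"offset":[0,0,0],"dr":[0,0,0],"hand":54},{"offset":[0,0,0],"dr":[0,0,0],"hand":54}]'
```

```text
time_s: 28.3
ee_pos: [0.4744, -0.0078, 0.0441]
eef_rot: [-3.096, 0.535, -0.0]
ft_force: [0.4, 0.5, -5.1]
opening: 0.0593
grip_force: 60.0
time_s: 28.55
ee_pos: [0.4745, -0.0081, 0.0421]
eef_rot: [3.095, -0.536, 0.002]
ft_force: [0.5, -0.1, -4.9]
opening: 0.0592
grip_force: 60.0
time_s: 28.8
ee_pos: [0.4741, -0.0081, 0.0401]
eef_rot: [3.095, -0.536, -0.0]
ft_force: [-0.1, -0.3, -5.0]
opening: 0.0596
grip_force: 60.0
time_s: 29.05
ee_pos: [0.4741, -0.0081, 0.039]
eef_rot: [-3.095, 0.536, 0.0]
ft_force: [0.6, 0.2, -4.4]
opening: 0.0596
grip_force: 60.0
```

```bash
python3 -m pendant '[{"offset":[0,0,-0.8],"dr":[0,0,0],"hand":54},{"offset":[0,0,0],"dr":[0,0,0],"hand":54},{"offset":[0,0,0],"dr":[0,0,0],"hand":54}]'
python3 -m pendant '[{"offset":[0,0,-0.6],"dr":[0,0,0],"hand":54},{"offset":[0,0,0],"dr":[0,0,0],"hand":54},{"offset":[0,0,0],"dr":[0,0,0],"hand":54}]'
```

```text
time_s: 29.3
ee_pos: [0.4742, -0.0081, 0.0386]
eef_rot: [3.095, -0.536, 0.0]
ft_force: [-1.3, 1.0, 1.6]
opening: 0.0596
grip_force: 60.0
time_s: 29.55
ee_pos: [0.4742, -0.0081, 0.0386]
eef_rot: [3.095, -0.536, -0.0]
ft_force: [-5.5, 1.7, 9.7]
opening: 0.0593
grip_force: 60.0
```

The block is on the tray floor at the expected height. I release, rise, move clear and check everything.

```bash
python3 -m pendant '[{"offset":[0,0,0.5],"dr":[0,0,0],"hand":78},{"offset":[0,0,0],"dr":[0,0,0],"hand":78},{"offset":[0,0,0],"dr":[0,0,0],"hand":78},{"offset":[0,0,0],"dr":[0,0,0],"hand":78},{"offset":[0,0,8],"dr":[0,0,0],"hand":78}]'
python3 -m pendant '[{"offset":[0,0,25],"dr":[0,0,0],"hand":78},{"offset":[0,0,35],"dr":[0,0,0],"hand":78},{"offset":[0,0,40],"dr":[0,0,0],"hand":78},{"offset":[0,30,30],"dr":[0,0,0],"hand":78},{"offset":[0,35,0],"dr":[0,0,0],"hand":78}]'
python3 -m pendant '[{"offset":[0,35,0],"dr":[0,0,0],"hand":78},{"offset":[0,35,0],"dr":[0,0,0],"hand":78},{"offset":[0,35,0],"dr":[0,0,0],"hand":78},{"offset":[0,25,0],"dr":[0,0,0],"hand":78},{"offset":[0,0,0],"dr":[0,0,0],"hand":78}]'
python3 - <<'E'
from h import *
S=get('scene');T=get('top');print(r.state()['ee_pos'],r.state()['ft_force'])
rs=lambda c,b:cv2.resize(c['img'][b[1]:b[3],b[0]:b[2],::-1],(400,300),interpolation=cv2.INTER_CUBIC)
cv2.imwrite('pics/p6.png',np.vstack([np.hstack([rs(S,(230,190,430,340)),rs(T,(210,170,370,290))]),np.hstack([rs(T,(240,220,360,310)),rs(T,(150,120,550,420))])]))
E
```

```text
time_s: 29.97
ee_pos: [0.4731, -0.0079, 0.0453]
eef_rot: [-3.095, 0.536, 0.004]
ft_force: [-0.3, -0.1, 0.7]
opening: 0.078
grip_force: 0.0
time_s: 30.38
ee_pos: [0.4786, 0.0551, 0.1832]
eef_rot: [-3.094, 0.542, -0.02]
ft_force: [2.2, -0.4, -0.6]
opening: 0.0778
grip_force: 0.0
time_s: 30.8
ee_pos: [0.4737, 0.1902, 0.1764]
eef_rot: [-3.095, 0.53, -0.001]
ft_force: [-0.9, -0.1, 0.4]
opening: 0.0778
grip_force: 0.0
[0.47389528 0.18694691 0.1759837 ] [ 0.15696918  0.34634283 -0.38996626]
```

View pics/p6.png

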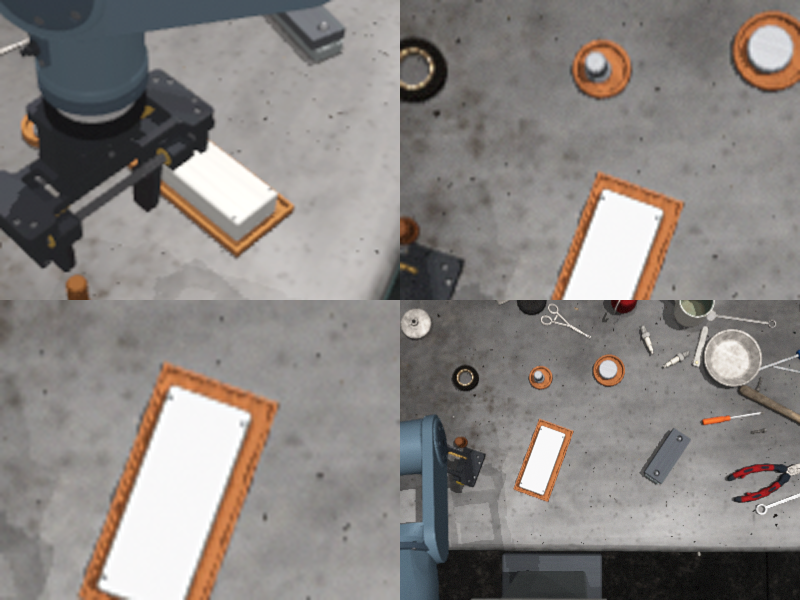

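The picture shows the block flat inside the tray, clear of every rim, with the plug and disc in their nests and the plate on its pins. The tape and screwdriver have not moved, and the gripper touches nothing, so I hand in.

```bash
python3 -c "
from rig import r;print(r.close_job())"
```

```text
the job is handed in; nothing more can be done
None
```

I took the pile apart from the top down and handed the job in at about 31 s: the plug, disc, plate and block are each on their own place, and the tape and screwdriver were not moved.

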